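# Pin the swing lugs into the mould fixture and oil the pivots

### The job

Fit every loose swing lug to the mould fixture: stand each upright in a fork of its own, bore in line with the fork's bores, and thread a red-handled pivot pin from the robot's side through near ear, lug and far ear until its handle sits against the ear; a fork left without a lug gets its pin through both ears all the same, so that all three pins end up fitted. When everything is pinned, give the green oiler two full strokes: press its plunger right down to the stop, let it come all the way up, and press it right down again, leaving it up. Leave the hex key and the roll of black tape where they lie.

Things in the scene. Friction and masses are not known exactly. Their poses are not given: they have to be found in the camera images.
- fixture: Grey plate bolted to the bench, 110 x 290 x 10 mm, origin under its centre, with three blue forks in a row along its y, 90 mm apart. x axis: along the forks' bores, away from the robot. Each fork: two upright ears 10 mm thick (x), 36 mm wide (y), 44 mm tall above the plate, 50 mm gap between them, a round 17 mm bore through each, in line. Guide rails 10 mm tall, 64 mm apart (y), flank each gap.
- fork_0 (a point): Centre of the gap of fork 0 (left, +y end), on its bore axis: 36 mm above the bench, 26 mm above the plate, 18 mm below the ears' tops. Axes as the fixture. The ears' outer faces lie at x = -35 and +35 mm from here.
- seat_0 (a point): Point on the bore axis of fork 0, 57.5 mm before its centre (fixture -x, robot's side): the middle of a pin's handle lies here when the pin is fully home, its handle against the near ear. Axes as the fixture.
- fork_1 (a point): Centre of the gap of fork 1 (middle), on its bore axis: 36 mm above the bench, 26 mm above the plate, 18 mm below the ears' tops. Axes as the fixture. The ears' outer faces lie at x = -35 and +35 mm from here.
- seat_1 (a point): Point on the bore axis of fork 1, 57.5 mm before its centre (fixture -x, robot's side): the middle of a pin's handle lies here when the pin is fully home, its handle against the near ear. Axes as the fixture.
- fork_2 (a point): Centre of the gap of fork 2 (right, -y end), on its bore axis: 36 mm above the bench, 26 mm above the plate, 18 mm below the ears' tops. Axes as the fixture. The ears' outer faces lie at x = -35 and +35 mm from here.
- seat_2 (a point): Point on the bore axis of fork 2, 57.5 mm before its centre (fixture -x, robot's side): the middle of a pin's handle lies here when the pin is fully home, its handle against the near ear. Axes as the fixture.
- lug_0_bore (a point): Centre of a swing lug's bore; None if absent. Loose aluminium block 46 along the bore (x) x 36 (y) x 44 mm tall on a steel foot 46 x 60 (y) x 8 mm, 0.2 kg; 20 mm bore, centre 26 mm above the underside. On top, centred, an upright orange tab to lift it by: 12 mm thick (y), 28 mm along x, from 18 to 43 mm above this point. Starts upright; z up; half a turn about z is the same.
- lug_1_bore (a point): Centre of a swing lug's bore; None if absent. Loose aluminium block 46 along the bore (x) x 36 (y) x 44 mm tall on a steel foot 46 x 60 (y) x 8 mm, 0.2 kg; 20 mm bore, centre 26 mm above the underside. On top, centred, an upright orange tab to lift it by: 12 mm thick (y), 28 mm along x, from 18 to 43 mm above this point. Starts upright; z up; half a turn about z is the same.
- lug_2_bore (a point): Centre of a swing lug's bore; None if absent. Loose aluminium block 46 along the bore (x) x 36 (y) x 44 mm tall on a steel foot 46 x 60 (y) x 8 mm, 0.2 kg; 20 mm bore, centre 26 mm above the underside. On top, centred, an upright orange tab to lift it by: 12 mm thick (y), 28 mm along x, from 18 to 43 mm above this point. Starts upright; z up; half a turn about z is the same.
- pin_0_grip (a point): Middle of a pivot pin's handle. Pin 0.1 kg, starts level on the bench: red handle with black grooves, 45 (x) x 24 (y) x 14 mm (z), and coaxial with it a 14 mm round steel shaft from x = +22.5 to +107.5 mm, its last 12 mm tapered to 7 mm. x axis: towards the tip. The handle is too wide for the bores. All pins are alike, none is ever absent.
- pin_1_grip (a point): Middle of a pivot pin's handle. Pin 0.1 kg, starts level on the bench: red handle with black grooves, 45 (x) x 24 (y) x 14 mm (z), and coaxial with it a 14 mm round steel shaft from x = +22.5 to +107.5 mm, its last 12 mm tapered to 7 mm. x axis: towards the tip. The handle is too wide for the bores. All pins are alike, none is ever absent.
- pin_2_grip (a point): Middle of a pivot pin's handle. Pin 0.1 kg, starts level on the bench: red handle with black grooves, 45 (x) x 24 (y) x 14 mm (z), and coaxial with it a 14 mm round steel shaft from x = +22.5 to +107.5 mm, its last 12 mm tapered to 7 mm. x axis: towards the tip. The handle is too wide for the bores. All pins are alike, none is ever absent.
- oiler (a joint): Stroke of the oiler's plunger in m: 0 up, 0.015 fully down on its stop. A spring pushes it back up (about 3 N at the top, 9 N at the stop).
- oiler_top (a point): Centre of the top of the oiler's black mushroom plunger head (36 mm diameter, 76 mm above the bench when up; it moves straight down with the stroke). The oiler is a short green pump with an amber band, 62 mm across its foot, fixed to the bench right of the fixture.
- hex_key: Black T-handled hex key, 70 x 154 x 17 mm, lying on the bench left of the middle; not part of the job. Origin at its underside centre.
- tape: Small roll of black insulating tape, 58 mm across, 19 mm high, lying flat on the bench right of the middle; not part of the job. Origin at its underside centre.
Things that resemble listed ones, but are neither listed nor needed, are in the scene too. What is shaped like the part that bears lug_2_bore but pink is not meant. There is more than one size of the part that bears oiler; the job needs the smaller.

How it is judged:
By the outcome, as a careful person would: the job done as asked, in the order asked, and still so for the second after the job is handed in, with the robot touching nothing.
Of lug_0, lug_1, lug_2 only 2 to 3 are there at a start; the rules pass over those that are not, and their reading is None.
At some moment in a run one of lug_0, lug_1, lug_2 may be knocked a few centimetres aside while the robot is not near it.
It also fails if it takes over 208 s, if anything falls off the work surface, if the arm or the gripper's body presses on something with over 40 N, if the wrist force passes 120 N, or if a joint passes its speed limit or range.

### The arm

A 6-joint arm with a two-finger parallel gripper is mounted at the origin on a cart in front of the work surface, level with it; the furniture and walls round the work are solid. World frame = base frame: x ahead of the robot, y to its left, z up, the work surface at z = 0. Lengths are in m, angles in rad, forces in N, time in s.
With the tool pointing down it reaches from about 0.375 to 0.9 m from the base axis. Payload 3.1 kg.
Tool frame: the origin (TCP) lies between the finger pads; the fingertips stand 25 mm ahead of it and the grasp point (between the pads) lies 6 mm ahead of it; x points along the fingers, y is the direction in which the jaws open and shut, and the axes are right-handed (so a half turn about x gives the same grasp; the last joint's range is limited). The gripper opens to 85 mm and grips with 20 to 120 N. Pads are 22 mm wide; open, the fingers measure 114 mm over their backs; the gripper's body (76 mm by 85 mm) begins 54 mm behind the grasp point. The pads swing forward as they close: fully open they stand 13 mm farther back than shut.
Start: joints at [-1.321, 0.527, 1.433, -0, 1.181, -0.178], TCP at [0.259, -0.569, 0.256] pointing down, gripper open.
Joint ranges: [-3.08, 3.08], [-0.75, 2.2], [0.22, 2.44], [-1.43, 4.57], [0, 2.65], [-2.85, 2.85]. Speed limits (rad/s): [2.79, 2.79, 3.14, 3.14, 3.14, 3.14].

### API

Orientations are given as a unit quaternion [x, y, z, w].
In Python, from station import manip, viewer, workorder gives the robot as it stands.
- The arm moves only by the shell command python3 -m crank 'ROWS' [FORCE]. ROWS is JSON, one flat list of numbers, 5 for each row, row after row: the opening, from 0 (shut) to 1 (fully open), then the shift along the world's x, y, z in mm, then the turn about the world's z in rad. A call has 1 to 10 rows; each row is the pose to reach, as a shift and turn from the pose commanded when the call began; what a row does not reach only later rows make up. A row lasts 1/8 s, in which the tool goes at most 62.5 mm and 10.7 degrees, less where a joint would pass 70% of its speed; a pose out of reach is approached as far as the arm can. A call with a gripper value outside its range is refused whole. The fingers move at their own pace and stop on an object; FORCE is the grip in N (left out, the last holds). Time passes only in rows, so rows that repeat a pose let the fingers close. It gives the time, the measured TCP pose, the force and the opening at its end, in the units of the state.
- manip.sense(): the state, without advancing time (a new reading comes with each control period).
- viewer.snapshot(name): name is "side" or "top" or "wrist"; returns a dict with "img" (480x640x3 uint8, red, green, blue), "range_z" (480x640 float32, m along the optical axis (not along the pixel's ray), 0 where there is no reading), "fx", "fy", "cx", "cy" (pixels), "origin" and "attitude" of the camera in the world. Camera axes: x right, y down, z forward; pixel columns grow to the right and rows downward; lengths in m; the calibration is good to about 2 mm. A picture is of the moment at which its call begins.
- workorder.sign_off(): hands the job in, once; it reports no verdict.
The state is a dict: "t": time; "q": joint angles; "qd": joint speeds; "tau": joint torques, N m; "tcp_pos": TCP position; "tool_rot": TCP orientation; "force": force on the tool from outside, world axes, zero at the start; "ft_torque": the same for the moment, N m; "finger_gap": opening from 0.0 (shut) to 1.0 (fully open).
Only numpy, scipy, OpenCV 4.12 (cv2) and the standard library are available. Lean on these libraries where they do the work, as an engineer would, in place of code of your own. Each camera call takes 0.05 s, during which the arm holds its last target.

## Working session

There is one attempt and no reset: what is moved stays moved. The work goes in short steps, Python scripts to look and compute and a shell command to move; the robot and the scene stay as the last step left them, time stands still between calls to the robot, and variables do not carry over. Pictures are saved under pics/ and viewed, and the job is handed in when it is done.

```bash
ls; mkdir -p pics
cat > h.py <<'E'
import numpy as np, cv2
from station import manip, viewer, workorder
from scipy.spatial.transform import Rotation as R
def snap(name,fn=None):
    s=viewer.snapshot(name)
    if fn: cv2.imwrite('pics/'+fn, s['img'][:,:,::-1])
    return s
def att(s):
    a=np.array(s['attitude'],float)
    return a if a.shape==(3,3) else R.from_quat(a).as_matrix()
def cloud(s):
    z=s['range_z']; v,u=np.mgrid[0:480,0:640]
    p=np.stack([(u-s['cx'])/s['fx']*z,(v-s['cy'])/s['fy']*z,z],-1)
    w=p@att(s).T+np.array(s['origin']); w[z<=0]=np.nan
    return w
def proj(s,P):
    c=(np.atleast_2d(P)-np.array(s['origin']))@att(s)
    return np.stack([c[:,0]/c[:,2]*s['fx']+s['cx'],c[:,1]/c[:,2]*s['fy']+s['cy']],-1)
def crop(s,fn,u0,v0,u1,v1,k):
    cv2.imwrite('pics/'+fn,cv2.resize(s['img'][v0:v1,u0:u1,::-1],None,fx=k,fy=k,interpolation=cv2.INTER_CUBIC))
E
python3 - <<'E'
from h import *
st=manip.sense(); print(st)
import pickle
for n in('side','top','wrist'):
    s=snap(n,n+'0.png'); pickle.dump(s,open(n+'0.pkl','wb'))
    print(n,s['fx'],s['cx'],s['cy'],s['origin'],s['attitude'])
E
```

```text
pics
{'t': 0.0, 'q': array([-1.32145574e+00,  5.28462175e-01,  1.43388094e+00, -2.75189989e-05,
        1.18139896e+00, -1.78513454e-01]), 'qd': array([ 0.00047971, -0.00122254, -0.00063455, -0.00021004,  0.00085302,
        0.00089596]), 'tau': array([-7.57846283e-04, -4.42355275e+01, -1.78021842e+01, -3.17891836e-04,
        8.49585427e-03, -8.38104029e-06]), 'tcp_pos': array([ 0.25917368, -0.5680131 ,  0.2553428 ]), 'tool_rot': array([-0.69095102, -0.15088076,  0.69102282, -0.14936247]), 'force': array([-0.1466894,  0.1410631,  0.1921943]), 'ft_torque': array([-0.01751076, -0.00812703, -0.04033461]), 'finger_gap': 1.001767109194898}
side 529.3888817951186 315.59811872815436 243.37744366975343 [-0.00698181  1.00437193  0.58639884] [-0.17653103  0.81603569 -0.53654055  0.12266536]
top 490.359732212688 327.0073735348671 237.77959151452913 [ 0.34977766 -0.03951194  1.47869871] [ 0.71538554 -0.696977    0.04031454 -0.0286588 ]
wrist 383.82806739185077 333.5026445017692 242.19867334790104 [ 0.32727815 -0.53680945  0.37250463] [ 0.83167183 -0.53523343 -0.08069441  0.12383681]
```

View pics/side0.png

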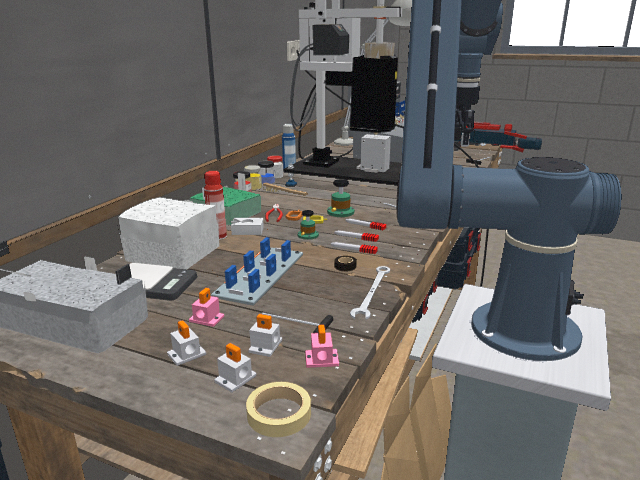

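View pics/top0.png

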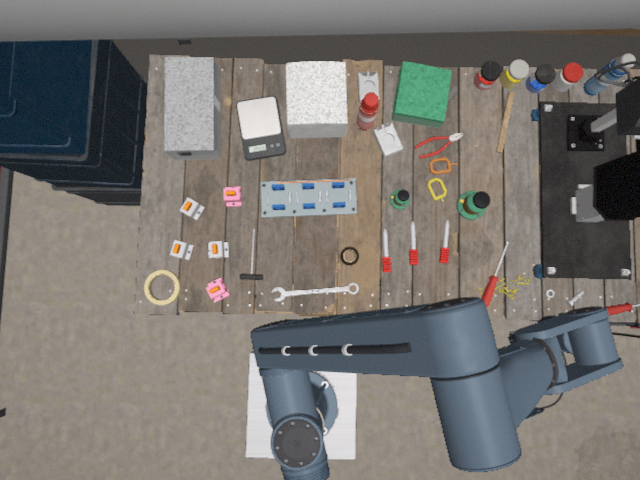

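View pics/wrist0.png

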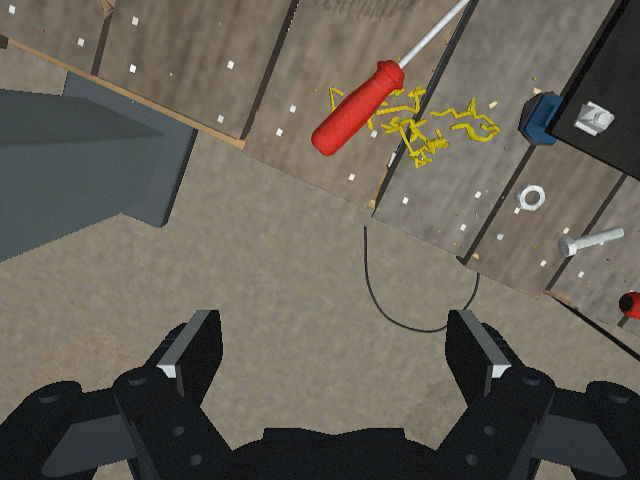

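Run:
```python
from h import *
import pickle
s=pickle.load(open('top0.pkl','rb')); 
crop(s,'t_left.png',140,170,370,310,3)
crop(s,'t_right.png',330,170,530,310,4)
w=cloud(s)
for n,(u,v) in dict(lugA=(192,208),lugB=(181,250),lugC=(218,250),pk1=(232,196),pk2=(217,290),pinA=(387,265),pinB=(413,257),pinC=(444,257),oil=(402,198),oilL=(479,200),tape=(349,248),tapec=(349,256),bench=(330,240),plate=(310,190)).items():
    print(n,np.round(w[v,u],4))
```

```text
lugA [0.5671 0.3367 0.0493]
lugB [0.4434 0.3643 0.0413]
lugC [0.4463 0.2567 0.041 ]
pk1 [0.6068 0.2222 0.0448]
pk2 [0.3302 0.2494 0.0641]
pinA [ 0.4164 -0.243   0.0171]
pinB [ 0.4425 -0.3211  0.0147]
pinC [ 0.445  -0.4148  0.0132]
oil [ 0.6106 -0.277   0.0694]
oilL [ 0.6041 -0.4906  0.1068]
tape [ 0.4643 -0.1284  0.0163]
tapec [ 0.4415 -0.1301 -0.0022]
bench [ 0.4884 -0.0713 -0.0007]
plate [ 0.637  -0.0068  0.0164]
```

View pics/t_left.png

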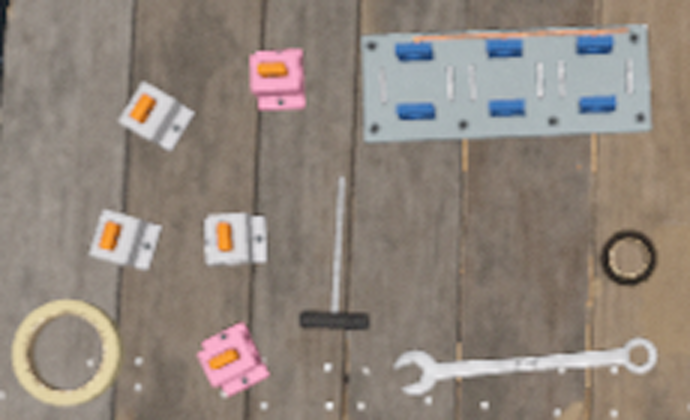

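View pics/t_right.png

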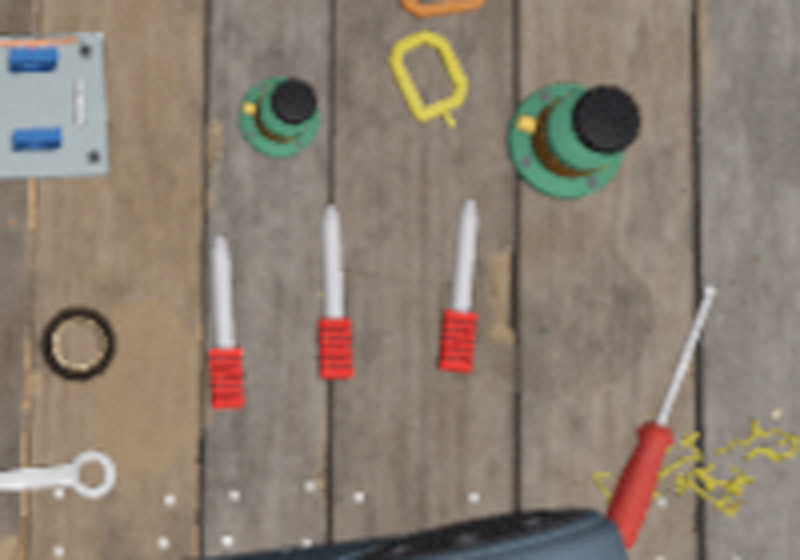

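Run:
```python
from h import *
import pickle
st=manip.sense(); M=R.from_quat(st['tool_rot']).as_matrix(); print(M.round(3))
s=pickle.load(open('wrist0.pkl','rb')); A=att(s)
print('cam in tool',M.T@(np.array(s['origin'])-st['tcp_pos'])); print('cam axes in tool\n',(M.T@A).round(3))
# fine measures on top view: tab tops via orange mask
s=pickle.load(open('top0.pkl','rb')); w=cloud(s)
hsv=cv2.cvtColor(s['img'],cv2.COLOR_RGB2HSV)
m=((hsv[...,0]<20)&(hsv[...,0]>8)&(hsv[...,1]>200)).astype(np.uint8)
n,l,stt,c=cv2.connectedComponentsWithStats(m)
for i in range(1,n):
    if stt[i,4]>15 and c[i][0]<380: 
        v,u=np.where(l==i); print(c[i].round(1),stt[i,4],np.nanmax(w[v,u,2]).round(4))
# blue ears
m=((hsv[...,0]>100)&(hsv[...,0]<118)&(hsv[...,1]>150)).astype(np.uint8); m[:170]=0;m[225:]=0;m[:,:255]=0;m[:,365:]=0
n,l,stt,c=cv2.connectedComponentsWithStats(m)
for i in range(1,n):
    if stt[i,4]>15:
        v,u=np.where(l==i); print(c[i].round(1),stt[i,4],np.nanmedian(w[v,u],axis=0).round(4))
```

```text
[[-0.     0.415 -0.91 ]
 [ 0.002 -0.91  -0.415]
 [-1.    -0.002 -0.   ]]
cam in tool [-0.11696183 -0.0004661  -0.07500061]
cam axes in tool
 [[-0.    -0.293  0.956]
 [ 1.    -0.001 -0.   ]
 [ 0.001  0.956  0.293]]
[187.4 205.8] 24 0.0741
[176.6 248.3] 25 0.0733
[214.5 248.4] 23 0.0744
[337.7 184.9] 52 [ 0.6495 -0.0897  0.0464]
[277.6 187.1] 54 [0.6375 0.0894 0.0484]
[307.5 186. ] 50 [6.432e-01 5.000e-04 4.910e-02]
[338.9 204.5] 43 [ 0.5898 -0.094   0.0493]
[278.1 206.9] 45 [0.5776 0.0859 0.051 ]
[308.5 205.5] 40 [ 0.5839 -0.0043  0.0515]
```

```bash
python3 -m crank '[1,25,50,0,-0.04, 1,50,100,0,-0.08, 1,75,150,0,-0.12, 1,100,200,0,-0.16, 1,125,250,0,-0.20, 1,150,300,0,-0.24, 1,175,350,0,-0.28, 1,200,400,0,-0.33, 1,225,450,0,-0.38, 1,250,500,0,-0.428]'; python3 -m crank '[1,25,50,0,0, 1,50,100,0,0, 1,75,135,0,0, 1,90,168,0,0, 1,91,168,0,0]'
python3 - <<'E'
from h import *
import pickle
st=manip.sense(); print(st['q'].round(3),st['tcp_pos'],R.from_quat(st['tool_rot']).as_matrix().round(3))
s=snap('wrist','w1.png'); pickle.dump((s,st),open('w1.pkl','wb'))
E
```

```text
t: 1.4
tcp_pos: [0.5099, -0.0669, 0.2563]
tool_rot: [0.707, -0.001, -0.707, -0.001]
force: [1.2, -0.0, -0.2]
finger_gap: 0.999
t: 2.02
tcp_pos: [0.6008, 0.1017, 0.2558]
tool_rot: [0.707, 0.001, -0.707, 0.001]
force: [0.5, -0.9, 0.4]
finger_gap: 0.999
[-0.016  0.507  1.474  0.     1.161  1.551] [0.60079388 0.10169507 0.25581748] [[ 0.     0.003 -1.   ]
 [ 0.    -1.    -0.003]
 [-1.    -0.    -0.   ]]
```

View pics/w1.png

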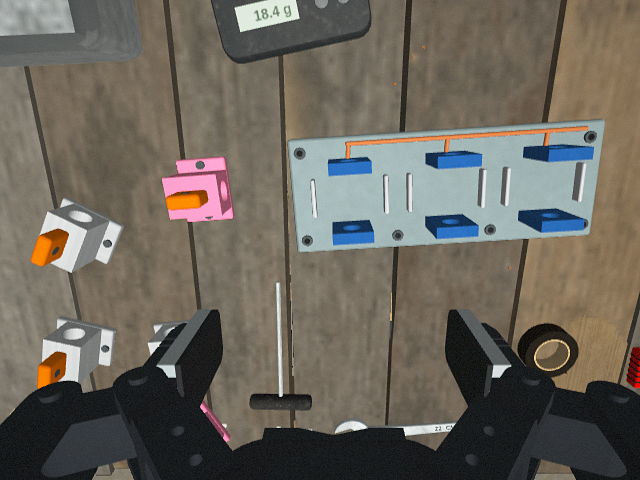

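```bash
cat >> h.py <<'E'
def ray(s,uv,z):
    uv=np.atleast_2d(np.array(uv,float)); d=np.stack([(uv[:,0]-s['cx'])/s['fx'],(uv[:,1]-s['cy'])/s['fy'],np.ones(len(uv))],-1)@att(s).T
    o=np.array(s['origin']); return o+d*((z-o[2])/d[:,2])[:,None]
E
python3 - <<'E'
from h import *
import pickle
s,st=pickle.load(open('w1.pkl','rb')); w=cloud(s)
b=w[270:290,230:270].reshape(-1,3); print('bench z',np.nanmedian(b[:,2]),'plate z',np.nanmedian(w[190:200,430:470,2]))
hsv=cv2.cvtColor(s['img'],cv2.COLOR_RGB2HSV)
blue=(hsv[...,0]>100)&(hsv[...,0]<120)&(hsv[...,1]>140)
m=(blue&(w[...,2]>0.048)).astype(np.uint8)
n,l,q,c=cv2.connectedComponentsWithStats(m)
P=[]
for i in range(1,n):
    if q[i,4]>60:
        v,u=np.where(l==i); p=w[v,u]; print(c[i].round(1),q[i,4],'z',np.median(p[:,2]).round(4),cv2.minAreaRect((p[:,:2]*1000).astype(np.float32)))
crop(s,'w1f.png',280,110,610,260,2)
E
```

```text
bench z -0.0024127687393385444 plate z 0.009411977397947358
[568.9 153.7] 594 z 0.0535 ((653.3953857421875, -90.08064270019531), (9.525076866149902, 37.91204833984375), 3.5926661491394043)
[458.5 160.8] 567 z 0.0535 ((647.5092163085938, -0.2015838623046875), (9.873254776000977, 36.088294982910156), 3.914175510406494)
[349.4 167.8] 533 z 0.0535 ((641.5379638671875, 89.25135040283203), (9.67819595336914, 35.64543151855469), 3.9364240169525146)
[561.  224.5] 550 z 0.0533 ((593.6185302734375, -93.85070037841797), (10.459214210510254, 37.34089660644531), 3.7840194702148438)
[456.2 230.9] 523 z 0.0533 ((587.6144409179688, -4.25053596496582), (10.314859390258789, 36.199100494384766), 3.7233998775482178)
[353.  237.2] 495 z 0.0533 ((581.7891845703125, 85.26087951660156), (10.037371635437012, 35.456111907958984), 3.8223419189453125)
```

View pics/w1f.png

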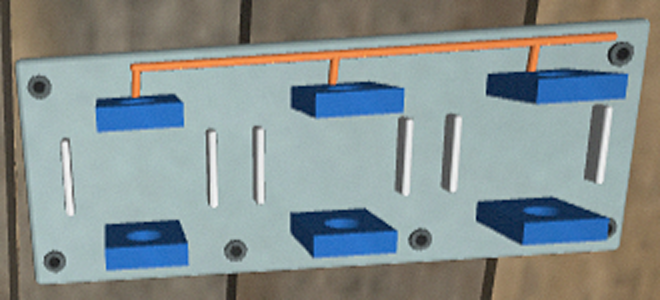

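```bash
cat >> h.py <<'E'
def tabs(s,zmin=0.062,zmax=0.085,amin=25):
    w=cloud(s); hsv=cv2.cvtColor(s['img'],cv2.COLOR_RGB2HSV)
    m=((hsv[...,0]>6)&(hsv[...,0]<22)&(hsv[...,1]>170)&(w[...,2]>zmin)&(w[...,2]<zmax)).astype(np.uint8)
    n,l,q,c=cv2.connectedComponentsWithStats(m); out=[]
    for i in range(1,n):
        if q[i,4]>amin:
            v,u=np.where(l==i); p=w[v,u]; zz=np.median(p[:,2])
            r=cv2.minAreaRect((p[:,:2]*1000).astype(np.float32)); b=cv2.boxPoints(r)
            e=max((b[1]-b[0],b[2]-b[1]),key=np.linalg.norm); a=np.degrees(np.arctan2(e[1],e[0])); a=(a+90)%180-90
            print('tab px',c[i].round(0),q[i,4],'z',zz.round(4),'ctr',np.round(r[0],1),'size',np.round(r[1],1),'long-axis deg',a.round(1)); out.append((r,a))
    return out
E
python3 - <<'E'
from h import *
import pickle
s,st=pickle.load(open('w1.pkl','rb')); tabs(s)
s=pickle.load(open('top0.pkl','rb')); tabs(s,0.05,.085,5)
s=pickle.load(open('side0.pkl','rb')); tabs(s,0.05,.085,5)
E
```

```text
tab px [183. 201.] 492 z 0.0675 ctr [615.9 223.8] size [11.4 27.5] long-axis deg -85.5
tab px [ 43. 250.] 538 z 0.0677 ctr [574.  347.4] size [12.1 28.2] long-axis deg -29.4
tab px [ 45. 374.] 363 z 0.0676 ctr [450.  372.3] size [12.5 27.3] long-axis deg -17.3
tab px [230. 193.] 30 z 0.067 ctr [613.  223.6] size [25.2  9.4] long-axis deg 88.1
tab px [187. 206.] 37 z 0.0682 ctr [571.3 348.1] size [12.5 22.1] long-axis deg -26.6
tab px [176. 248.] 38 z 0.0683 ctr [446.3 370.7] size [10.6 23.5] long-axis deg -10.7
tab px [214. 249.] 31 z 0.068 ctr [448.4 261.7] size [21.3  9.3] long-axis deg 6.0
tab px [214. 289.] 30 z 0.0694 ctr [332.4 256.7] size [ 9.1 24.3] long-axis deg -61.6
tab px [204. 294.] 107 z 0.0631 ctr [613.4 226.5] size [13.1 32.7] long-axis deg -86.1
tab px [264. 320.] 137 z 0.0631 ctr [448.7 264.9] size [27.1 14.9] long-axis deg 1.4
tab px [183. 328.] 125 z 0.0642 ctr [572.4 349. ] size [12.6 30.8] long-axis deg -30.0
tab px [321. 332.] 100 z 0.066 ctr [332.2 261.3] size [10.9 28. ] long-axis deg -65.9
tab px [233. 351.] 169 z 0.0639 ctr [446.5 374. ] size [14.1 29. ] long-axis deg -15.0
```

```bash
python3 -m crank '[0.45,-6,60,0,-0.12, 0.45,-13,120,-20,-0.25, 0.45,-20,180,-45,-0.38, 0.45,-26,240,-70,-0.513, 0.45,-26,247,-76,-0.513, 0.45,-26,247,-76,-0.513]'
python3 - <<'E'
from h import *
import pickle
st=manip.sense(); print(st['q'].round(3),st['tcp_pos'],R.from_quat(st['tool_rot']).as_matrix().round(3))
s=snap('wrist','w2.png'); pickle.dump((s,st),open('w2.pkl','wb')); tabs(s)
E
```

```text
t: 2.82
tcp_pos: [0.5738, 0.3456, 0.1794]
tool_rot: [-0.684, 0.18, 0.685, 0.178]
force: [0.7, -0.2, 0.8]
finger_gap: 0.449
[ 3.760e-01  6.740e-01  1.378e+00 -1.000e-03  1.091e+00  2.459e+00] [0.5737698  0.34562741 0.17936213] [[-0.002 -0.49  -0.872]
 [-0.002 -0.872  0.49 ]
 [-1.     0.002  0.001]]
tab px [485.  85.] 1136 z 0.0675 ctr [615.4 225.3] size [11.7 27.9] long-axis deg -85.5
tab px [330. 249.] 768 z 0.0681 ctr [574.2 348.2] size [11.4 27.3] long-axis deg -29.1
tab px [525. 340.] 687 z 0.0679 ctr [450.9 264.1] size [29.7 11.9] long-axis deg 5.6
tab px [385. 407.] 568 z 0.0679 ctr [449.1 373.2] size [11.7 28.6] long-axis deg -15.4
```

View pics/w2.png

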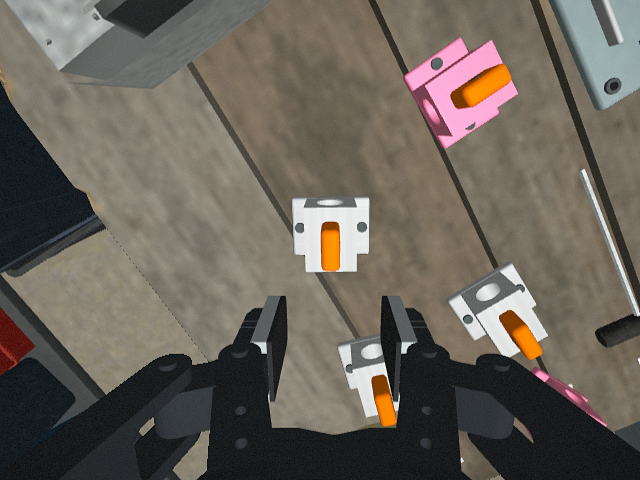

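```bash
python3 -m crank '[0.45,1,3,-50,0, 0.45,1,3,-90,0, 0.45,1,3,-103,0, 0.45,1,3,-103,0, 0,1,3,-103,0, 0,1,3,-103,0, 0,1,3,-103,0, 0,1,3,-103,0]' 60
python3 -m crank '[0,0,0,0,0, 0,0,0,20,0, 0,0,0,60,0, 0,0,0,100,0.2, 0,0,0,100,0.35, 0,0,0,100,0.513,0,0,0,100,0.513]' 60
python3 - <<'E'
from h import *
import pickle
st=manip.sense(); print(st['q'].round(3),st['tcp_pos'],st['force'],st['finger_gap'])
s=snap('wrist','w3.png'); pickle.dump((s,st),open('w3.pkl','wb'))
tabs(s,0.1,0.25)
E
```

```text
t: 3.88
tcp_pos: [0.5763, 0.3494, 0.0791]
tool_rot: [0.685, -0.179, -0.683, -0.18]
force: [-0.4, -1.6, 6.5]
finger_gap: 0.12
t: 4.75
tcp_pos: [0.575, 0.3497, 0.1781]
tool_rot: [0.707, -0.0, -0.707, -0.001]
force: [0.0, 0.4, -1.9]
finger_gap: 0.118
[0.381 0.678 1.373 0.    1.09  1.953] [0.57502057 0.3496768  0.17809432] [ 0.00815983  0.40021704 -1.90331542] 0.11833161611639084
tab px [334. 325.] 2361 z 0.1672 ctr [573.  349.8] size [28.5 11.5] long-axis deg 0.1
```

View pics/w3.png

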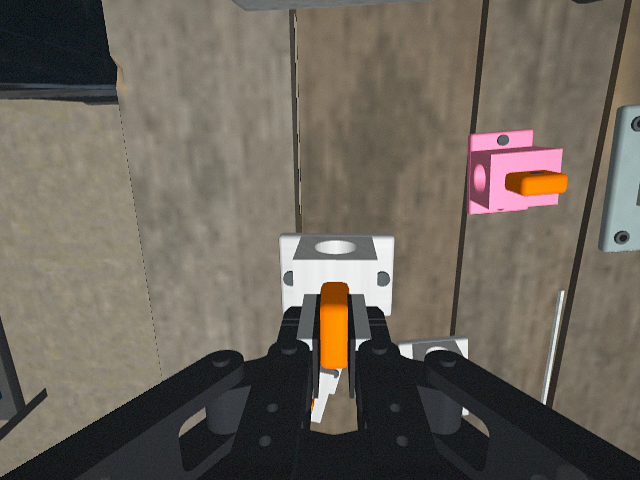

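```bash
python3 -m crank '[0,9,-55,10,0, 0,18,-110,10,0.02, 0,27,-165,10,0.05, 0,36,-220,10,0.066, 0,39,-255,0,0.066, 0,39,-262,-15,0.066, 0,39,-262,-25,0.066, 0,39,-262,-25,0.066]' 60
cat >> h.py <<'E'
def ears(s,zmin=0.048):
    w=cloud(s); hsv=cv2.cvtColor(s['img'],cv2.COLOR_RGB2HSV)
    m=((hsv[...,0]>100)&(hsv[...,0]<120)&(hsv[...,1]>140)&(w[...,2]>zmin)&(w[...,2]<0.065)).astype(np.uint8)
    n,l,q,c=cv2.connectedComponentsWithStats(m)
    for i in range(1,n):
        if q[i,4]>60:
            v,u=np.where(l==i); p=w[v,u]; r=cv2.minAreaRect((p[:,:2]*1000).astype(np.float32)); print('ear',c[i].round(0),q[i,4],'z',np.median(p[:,2]).round(4),np.round(r[0],1),np.round(r[1],1),round(r[2],1))
E
python3 - <<'E'
from h import *
import pickle
st=manip.sense(); print(st['q'].round(3),st['tcp_pos'],st['force'],st['finger_gap'])
s=snap('wrist','w4.png'); pickle.dump((s,st),open('w4.pkl','wb'))
tabs(s,0.1,0.25); ears(s)
s=snap('side','s4.png');crop(s,'s4c.png',180,200,340,320,5)
E
```

```text
t: 5.8
tcp_pos: [0.6132, 0.0888, 0.151]
tool_rot: [-0.706, -0.024, 0.708, -0.023]
force: [0.3, -0.1, -1.4]
finger_gap: 0.12
[-3.700e-02  6.510e-01  1.535e+00  1.000e-03  9.590e-01  1.467e+00] [0.61319971 0.0888034  0.15101098] [ 0.3119526  -0.11825856 -1.38842369] 0.11973960753225481
tab px [334. 325.] 2365 z 0.1402 ctr [611.2  88.8] size [28.  11.3] long-axis deg 3.8
ear [337. 209.] 1132 z 0.0534 [641.8  89.3] [ 9.7 35.7] 3.8
ear [493. 209.] 1193 z 0.0534 [ 6.476e+02 -4.000e-01] [10.  36.8] 3.0
ear [627. 209.] 438 z 0.053 [652.7 -77.5] [ 9.8 12.7] 4.5
ear [481. 303.] 1091 z 0.0532 [587.6  -4.3] [11.1 36.9] 4.2
ear [617. 303.] 810 z 0.0532 [593.2 -88.9] [10.8 26.9] 3.9
```

View pics/w4.png

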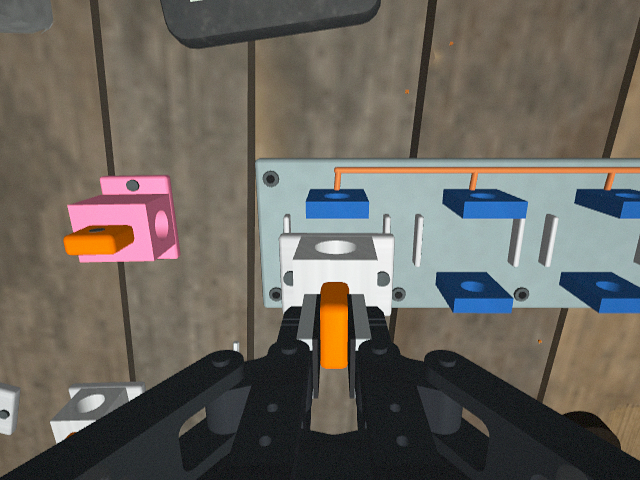

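View pics/s4c.png

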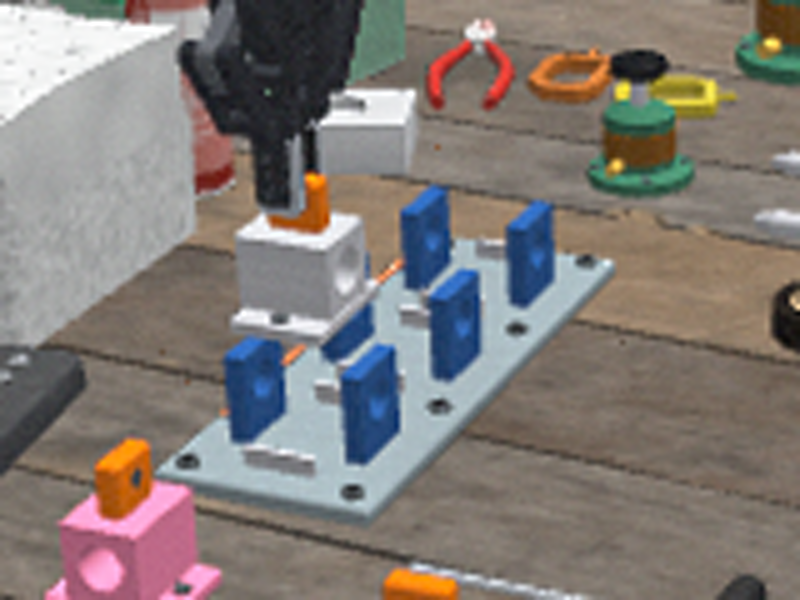

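```bash
python3 -m crank '[0,0.5,-1.5,0,0, 0,0.5,-1.5,-8,0, 0,0.5,-1.5,-20,0, 0,0.5,-1.5,-30,0, 0,0.5,-1.5,-40,0, 0,0.5,-1.5,-43,0, 0,0.5,-1.5,-43,0]' 60
python3 - <<'E'
from h import *
st=manip.sense(); print(st['tcp_pos'],st['force'],st['ft_torque'],st['finger_gap'])
s=snap('wrist','w5.png')
tabs(s,0.08,0.25); ears(s)
E
```

```text
t: 6.78
tcp_pos: [0.6147, 0.0858, 0.1089]
tool_rot: [-0.707, -0.023, 0.707, -0.023]
force: [-0.5, 0.1, -1.5]
finger_gap: 0.124
[0.61473087 0.08581649 0.10893624] [-0.50980994  0.14363209 -1.50546097] [-0.00875195 -0.01717257 -0.01729328] 0.12372283288017291
tab px [334. 327.] 2245 z 0.0982 ctr [612.7  85.9] size [28.2 11.1] long-axis deg 3.4
ear [331. 231.] 1730 z 0.0534 [641.6  89.2] [10.3 35.8] 4.0
ear [521. 230.] 1838 z 0.0534 [ 6.474e+02 -5.000e-01] [10.6 37.3] 3.5
ear [505. 342.] 1624 z 0.0532 [587.7  -4.4] [11.4 37.2] 4.0
```

View pics/w5.png

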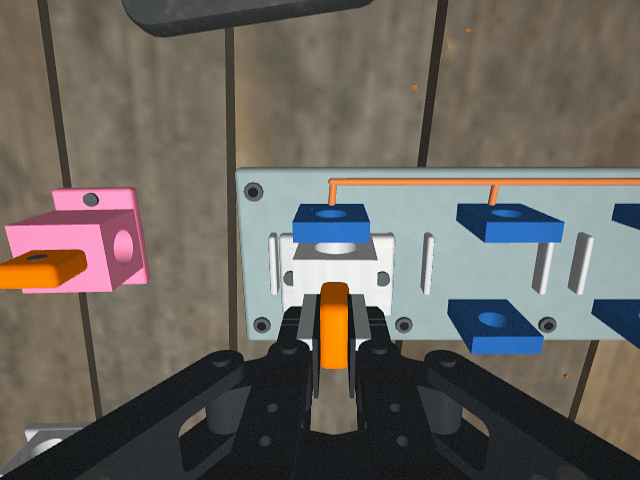

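```bash
python3 -m crank '[0,-0.8,1.3,0,0, 0,-0.8,1.3,0,0, 0,-0.8,1.3,0,0]' 60
python3 - <<'E'
from h import *
for i in range(3):
    s=snap('wrist','w6.png')
    st=manip.sense(); print(st['tcp_pos'],st['force'])
    tabs(s,0.08,0.25)
E
```

```text
t: 7.2
tcp_pos: [0.6141, 0.0872, 0.1096]
tool_rot: [0.707, 0.023, -0.707, 0.023]
force: [0.2, 0.8, -2.0]
finger_gap: 0.126
[0.61410464 0.08719727 0.10951671] [-0.38393463  1.05827972 -1.84009222]
tab px [334. 327.] 2274 z 0.0988 ctr [612.3  87.2] size [28.1 11.2] long-axis deg 3.5
[0.61410155 0.08718677 0.10947641] [ 0.36254436 -0.90416301 -2.73612791]
tab px [334. 327.] 2274 z 0.0988 ctr [612.   87.2] size [28.7 11.2] long-axis deg 3.7
[0.61406405 0.08714918 0.10942639] [-0.18164452  0.03003146 -2.3475974 ]
tab px [334. 327.] 2273 z 0.0987 ctr [612.   87.5] size [28.2 11.2] long-axis deg 2.0
```

```bash
python3 -m crank '[0,-0.2,0,-8,0, 0,-0.2,0,-13,0, 0,-0.2,0,-17,0, 0,-0.2,0,-18.5,0, 0,-0.2,0,-19.5,0, 0,-0.2,0,-19.5,0, 0,-0.2,0,-19.5,0]' 60
python3 - <<'E'
from h import *
st=manip.sense(); print(st['tcp_pos'],st['force'],st['ft_torque'],st['finger_gap'])
s=snap('wrist','w7.png')
tabs(s,0.06,0.25); ears(s)
E
```

```text
t: 8.22
tcp_pos: [0.6139, 0.0872, 0.09]
tool_rot: [0.707, 0.023, -0.707, 0.023]
force: [-0.4, -0.3, -1.9]
finger_gap: 0.121
[0.61394832 0.0871785  0.08998123] [-0.37463775 -0.33078397 -1.86423789] [-0.0131737   0.02279641  0.03252801] 0.12111686123850852
tab px [ 18. 289.] 1125 z 0.0664 ctr [616.6 216.6] size [12.2 14.1] long-axis deg -83.1
tab px [334. 326.] 2257 z 0.0793 ctr [612.3  87.2] size [28.1 11.2] long-axis deg 3.5
ear [334. 241.] 2225 z 0.0534 [641.4  89.3] [10.9 35.9] 3.4
ear [546. 241.] 2315 z 0.0533 [ 6.473e+02 -3.000e-01] [10.7 37. ] 3.7
ear [526. 363.] 1991 z 0.0532 [587.6  -4.3] [11.6 36.9] 4.4
ear [333. 372.] 211 z 0.0534 [579.1  85.4] [ 5.8 12.7] 4.0
```

View pics/w7.png

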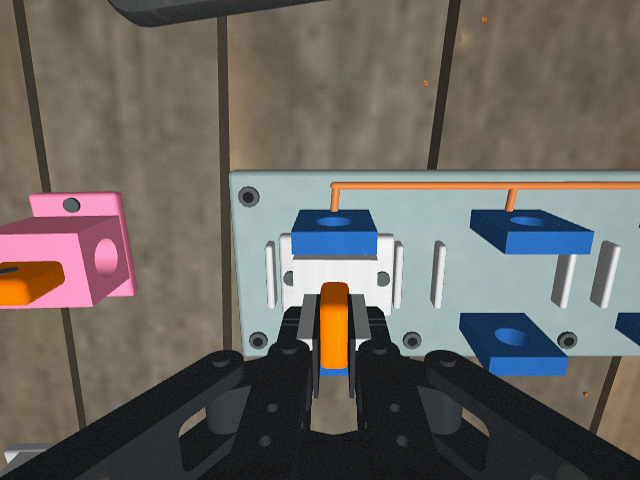

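```bash
python3 -m crank '[0,0,0,-0.7,0, 0,0,0,-0.7,0, 0.4,0,0,-0.7,0, 0.4,0,0,-0.7,0, 0.4,0,0,-0.7,0, 0.4,0,0,20,0, 0.4,0,0,70,0, 0.4,0,0,110,0,0.4,0,0,110,0]' 60
python3 - <<'E'
from h import *
st=manip.sense(); print(st['q'].round(3),st['tcp_pos'],st['force'],st['finger_gap'])
s=snap('wrist','w8.png')
tabs(s,0.06,0.25); ears(s)
E
```

```text
t: 9.4
tcp_pos: [0.6163, 0.0871, 0.2038]
tool_rot: [0.71, 0.023, -0.704, 0.024]
force: [-0.0, 0.6, 0.1]
finger_gap: 0.401
[-0.039  0.582  1.496  0.     1.055  1.466] [0.61627622 0.0871292  0.20384833] [-0.01390893  0.60242843  0.0791773 ] 0.4006578578178002
tab px [136. 227.] 747 z 0.0674 ctr [616.  223.9] size [11.2 27.5] long-axis deg -85.2
tab px [335. 247.] 754 z 0.0779 ctr [612.6  86. ] size [26.8 11.5] long-axis deg 3.9
ear [333. 200.] 739 z 0.0534 [641.4  89.5] [10.1 35.5] 4.1
ear [460. 199.] 767 z 0.0534 [ 6.477e+02 -3.000e-01] [10.1 36.4] 2.4
ear [586. 199.] 806 z 0.0533 [653.1 -90.2] [10.4 37.8] 3.5
ear [333. 278.] 671 z 0.0533 [581.7  85.3] [10.3 35.5] 4.0
ear [453. 278.] 726 z 0.0533 [587.6  -4.4] [10.8 36.5] 4.6
ear [571. 277.] 722 z 0.0533 [593.8 -94. ] [ 9.9 38.1] 3.8
```

View pics/w8.png

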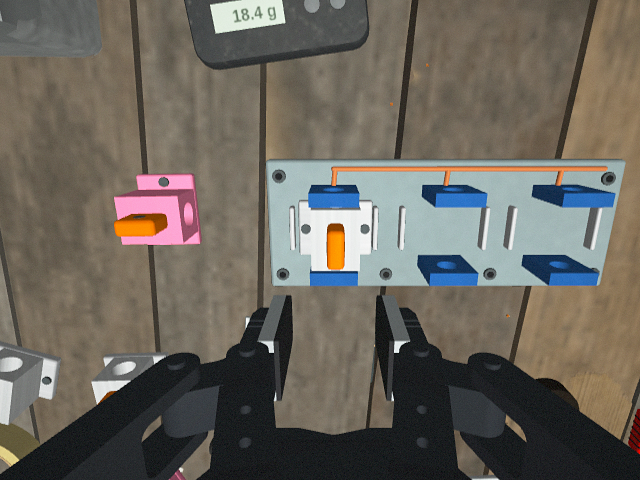

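```bash
python3 -m crank '[0.4,-40,44,0,0.03, 0.4,-80,88,0,0.03, 0.4,-120,132,-10,0.03, 0.4,-165,177,-24,0.03, 0.4,-165,177,-24,0.03, 0.4,-165,177,-24,0.03]' 60
python3 - <<'E'
from h import *
st=manip.sense(); print(st['q'].round(3),st['tcp_pos'],st['force'],st['finger_gap'])
s=snap('wrist','w9.png')
tabs(s,0.06,0.25)
E
```

```text
t: 10.2
tcp_pos: [0.4486, 0.2642, 0.175]
tool_rot: [-0.706, -0.034, 0.707, -0.035]
force: [0.2, -0.1, -0.5]
finger_gap: 0.397
[ 0.318  0.507  1.772 -0.     0.864  1.792] [0.4486202  0.26418807 0.17496626] [ 0.16222287 -0.05736399 -0.51658047] 0.3973021548517896
tab px [159. 233.] 988 z 0.0679 ctr [449.  372.9] size [12.2 27.9] long-axis deg -15.3
tab px [335. 245.] 804 z 0.068 ctr [451.5 264. ] size [26.6 11.2] long-axis deg 5.7
tab px [326. 403.] 754 z 0.0675 ctr [334.2 258.9] size [12.5 27.3] long-axis deg -59.9
```

View pics/w9.png

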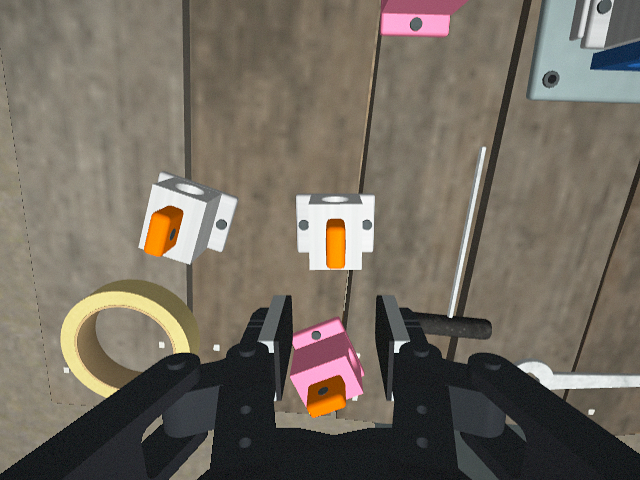

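```bash
python3 -m crank '[0.4,4,0,-50,0, 0.4,4,0,-85,0, 0.4,4,0,-93,0, 0.4,4,0,-93,0, 0,4,0,-93,0, 0,4,0,-93,0, 0,4,0,-93,0, 0,4,0,-93,0]' 60
python3 -m crank '[0,0,0,0,0, 0,0,0,20,0, 0,0,0,60,-0.03, 0,0,0,95,-0.03, 0,45,-50,95,-0.03, 0,90,-100,95,-0.03, 0,125,-170,95,-0.03,0,150,-220,95,-0.03,0,168,-266,95,-0.03,0,168,-266,95,-0.03]' 60
python3 - <<'E'
from h import *
import pickle
st=manip.sense(); print(st['q'].round(3),st['tcp_pos'],st['force'],st['finger_gap'])
s=snap('wrist','w10.png')
tabs(s,0.06,0.25);ears(s)
E
```

```text
t: 11.25
tcp_pos: [0.454, 0.2641, 0.0842]
tool_rot: [0.707, 0.034, -0.705, 0.034]
force: [0.0, -3.0, 7.0]
finger_gap: 0.116
t: 12.5
tcp_pos: [0.6228, -0.0062, 0.1777]
tool_rot: [0.708, 0.021, -0.706, 0.022]
force: [-0.2, 0.3, -1.1]
finger_gap: 0.118
[-1.890e-01  6.170e-01  1.512e+00 -1.000e-03  1.010e+00  1.322e+00] [ 0.62283948 -0.00624989  0.17773768] [-0.16050503  0.25167958 -1.08509752] 0.11773904901177852
tab px [185. 259.] 1232 z 0.0774 ctr [612.7  85.4] size [27.5 11.9] long-axis deg 3.2
tab px [334. 321.] 2129 z 0.1615 ctr [619.9  -5.6] size [27.9 11.5] long-axis deg 1.4
ear [467. 205.] 963 z 0.0534 [653.5 -90.2] [10.  36.8] 3.8
ear [188. 207.] 971 z 0.0534 [641.6  89.4] [10.3 37.2] 3.8
ear [328. 206.] 924 z 0.0534 [ 6.475e+02 -5.000e-01] [10.  35.4] 3.7
ear [459. 291.] 854 z 0.0533 [593.6 -94.1] [10.8 36.5] 4.1
ear [198. 293.] 853 z 0.0533 [581.8  85.2] [11.  36.6] 4.1
```

View pics/w10.png

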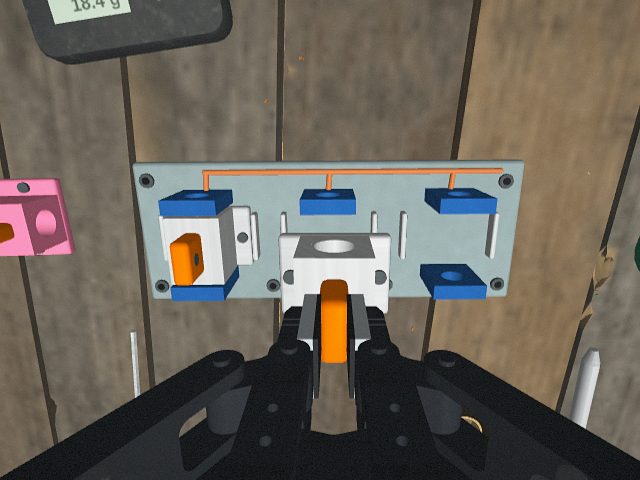

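```bash
python3 -m crank '[0,-2.3,3.3,0,0.005, 0,-2.3,3.3,-15,0.005, 0,-2.3,3.3,-20,0.005, 0,-2.3,3.3,-20,0.005, 0,-2.3,3.3,-20,0.005]' 60
python3 - <<'E'
from h import *
st=manip.sense(); print(st['q'].round(3),st['tcp_pos'],st['force'],st['finger_gap'],R.from_quat(st['tool_rot']).as_matrix()[:2,1])
for i in range(2):
  s=snap('wrist','w11.png')
  tabs(s,0.08,0.25)
ears(s)
E
```

```text
t: 13.18
tcp_pos: [0.6187, 0.0018, 0.1579]
tool_rot: [0.707, 0.025, -0.707, 0.025]
force: [0.5, 0.3, -2.6]
finger_gap: 0.119
[-0.178  0.64   1.535 -0.     0.966  1.322] [0.61868151 0.0017733  0.15785201] [ 0.45544317  0.33086318 -2.57506261] 0.11907729418022621 [ 0.07129106 -0.99745555]
tab px [334. 321.] 2133 z 0.1416 ctr [615.7   2.4] size [27.8 11.6] long-axis deg 1.9
tab px [334. 321.] 2137 z 0.1418 ctr [615.8   2. ] size [27.8 11.6] long-axis deg 3.2
ear [190. 206.] 1140 z 0.0534 [641.5  89.1] [10.3 36.5] 3.6
ear [341. 207.] 1092 z 0.0535 [ 6.475e+02 -5.000e-01] [10.  35.8] 4.0
ear [493. 207.] 1125 z 0.0534 [653.3 -90.3] [10.2 37. ] 3.7
ear [200. 299.] 960 z 0.0533 [581.7  85.2] [10.8 36.7] 3.6
ear [481. 299.] 1000 z 0.0533 [593.7 -94. ] [11.  36.4] 4.1
```

```bash
python3 -m crank '[0,1.8,-4.5,0,-0.005, 0,1.8,-4.5,0,-0.005, 0,1.8,-4.5,-5,-0.005, 0,1.8,-4.5,-10,-0.005, 0,1.8,-4.5,-10,-0.005, 0,1.8,-4.5,-10,-0.005]' 60
python3 - <<'E'
from h import *
st=manip.sense(); print(st['q'].round(3),st['tcp_pos'],st['force'],st['finger_gap'],R.from_quat(st['tool_rot']).as_matrix()[:2,1])
for i in range(2):
  s=snap('wrist','w11.png')
  tabs(s,0.08,0.25)
ears(s)
E
```

```text
t: 14.02
tcp_pos: [0.6203, -0.003, 0.1477]
tool_rot: [-0.707, -0.023, 0.707, -0.023]
force: [-0.5, 0.4, -1.4]
finger_gap: 0.117
[-0.185  0.656  1.537 -0.     0.949  1.32 ] [ 0.62030668 -0.0029797   0.14765832] [-0.49607076  0.43947853 -1.43998226] 0.11653074468792932 [ 0.06588993 -0.9978269 ]
tab px [334. 321.] 2135 z 0.1314 ctr [617.1  -3. ] size [28.4 11.5] long-axis deg 5.1
tab px [334. 321.] 2136 z 0.1315 ctr [617.3  -2.4] size [28.2 11.6] long-axis deg 1.8
ear [175. 212.] 1212 z 0.0534 [641.7  89.2] [ 9.8 36.7] 3.6
ear [333. 212.] 1165 z 0.0534 [ 6.476e+02 -6.000e-01] [10.  35.5] 3.5
ear [491. 212.] 1244 z 0.0534 [653.5 -90.3] [ 9.9 37.4] 3.6
ear [480. 307.] 1098 z 0.0533 [593.8 -94.1] [10.9 36.9] 2.2
ear [188. 309.] 1026 z 0.0533 [581.7  85.3] [10.7 36.5] 3.9
```

View pics/w11.png

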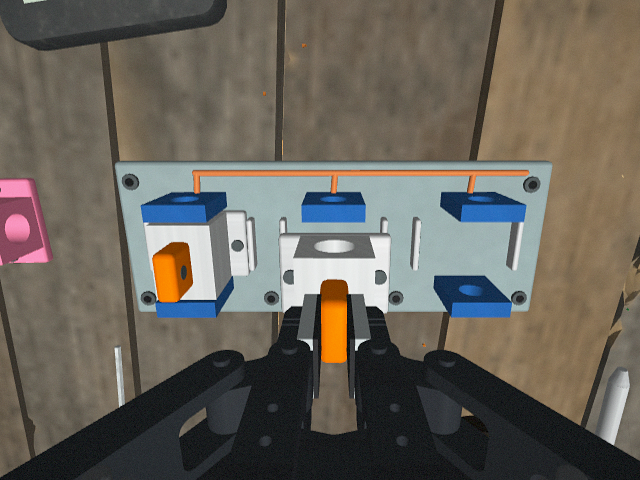

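```bash
python3 -m crank '[0,0.3,0.2,-8,0, 0,0.3,0.2,-18,0, 0,0.3,0.2,-28,0, 0,0.3,0.2,-35,0, 0,0.3,0.2,-40,0, 0,0.3,0.2,-45,0, 0,0.3,0.2,-49,0, 0,0.3,0.2,-51.5,0, 0,0.3,0.2,-51.5,0, 0,0.3,0.2,-51.5,0]' 60
python3 - <<'E'
from h import *
st=manip.sense(); print(st['tcp_pos'],st['force'],st['finger_gap'],R.from_quat(st['tool_rot']).as_matrix()[:2,1])
s=snap('wrist','w12.png')
tabs(s,0.06,0.25)
E
```

```text
t: 15.38
tcp_pos: [0.6208, -0.0029, 0.0965]
tool_rot: [0.707, 0.023, -0.707, 0.023]
force: [-0.5, 0.7, -2.4]
finger_gap: 0.119
[ 0.62077126 -0.00285171  0.09652159] [-0.49813086  0.67885193 -2.43874632] 0.11880906053292196 [ 0.06576007 -0.99783546]
tab px [121. 319.] 3203 z 0.0767 ctr [612.7  85.3] size [27.9 12.4] long-axis deg 3.6
tab px [334. 321.] 2069 z 0.0803 ctr [617.7  -2.2] size [27.9 11.5] long-axis deg 1.7
```

View pics/w12.png

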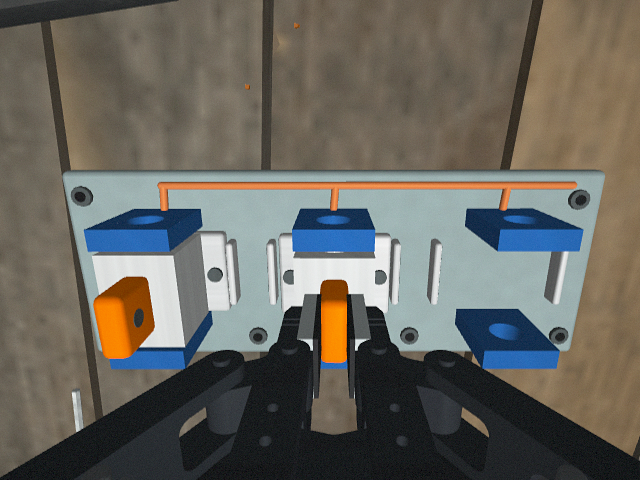

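```bash
python3 -m crank '[0,0,0,-1.8,0, 0,0,0,-1.8,0, 0.4,0,0,-1.8,0, 0.4,0,0,-1.8,0, 0.4,0,0,-1.8,0, 0.4,0,0,20,0, 0.4,0,0,70,0, 0.4,0,0,100,0,0.4,0,0,100,0,0.4,0,0,100,0]' 60
python3 - <<'E'
from h import *
st=manip.sense(); print(st['q'].round(3),st['tcp_pos'],st['force'],st['finger_gap'])
s=snap('wrist','w13.png')
tabs(s,0.06,0.25); ears(s)
s=snap('side','s13.png');crop(s,'s13c.png',180,200,340,380,4)
s=snap('top','t13.png');tabs(s,0.05,.085,5)
E
```

```text
t: 16.68
tcp_pos: [0.6199, -0.0027, 0.1956]
tool_rot: [-0.706, -0.023, 0.707, -0.023]
force: [0.2, -0.1, -0.1]
finger_gap: 0.401
[-0.184  0.592  1.503  0.     1.048  1.321] [ 0.61989518 -0.00272749  0.19559233] [ 0.16366343 -0.05792748 -0.06488016] 0.40096920640498646
tab px [  9. 224.] 352 z 0.0663 ctr [616.8 214.6] size [11.5 10.9] long-axis deg 6.2
tab px [200. 245.] 1036 z 0.0775 ctr [612.6  85.4] size [26.9 11.9] long-axis deg 4.2
tab px [335. 246.] 800 z 0.078 ctr [617.6  -3. ] size [26.9 11.4] long-axis deg 3.3
ear [203. 196.] 855 z 0.0534 [641.4  89.4] [10.2 36.9] 3.5
ear [334. 196.] 783 z 0.0534 [ 6.476e+02 -6.000e-01] [ 9.9 35.6] 3.8
ear [465. 196.] 815 z 0.0534 [653.6 -90. ] [10.  36.5] 2.8
ear [457. 277.] 755 z 0.0533 [593.6 -93.9] [10.4 36.5] 3.9
ear [211. 277.] 714 z 0.0533 [582.   85.2] [10.2 36.5] 4.1
ear [334. 278.] 655 z 0.0534 [587.9  -4.7] [10.4 35.2] 2.7
tab px [230. 193.] 29 z 0.0681 ctr [612.6 224.5] size [10.  24.5] long-axis deg -82.4
```

View pics/s13c.png

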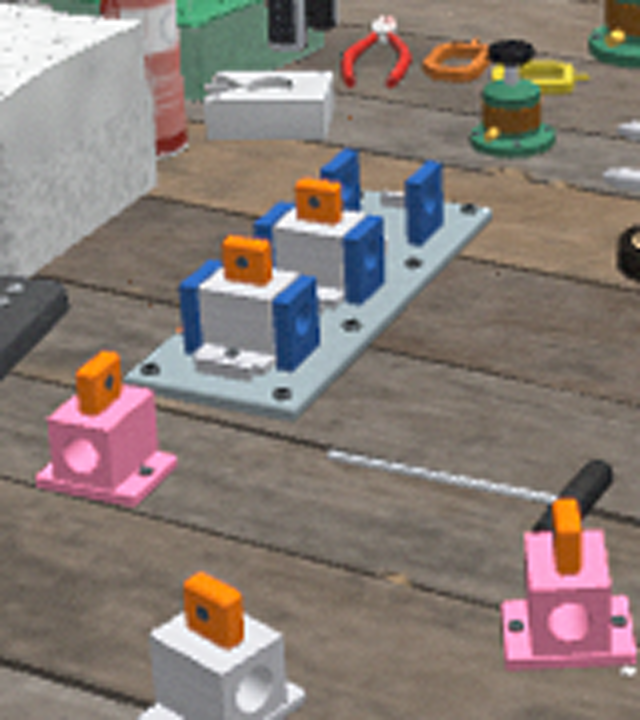

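View pics/w13.png

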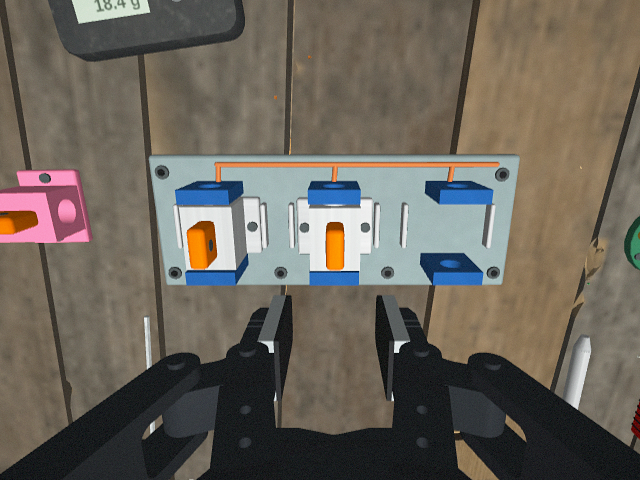

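```bash
python3 -m crank '[0.4,-24,53,0,-0.05, 0.4,-48,106,0,-0.1, 0.4,-72,159,0,-0.15, 0.4,-96,212,0,-0.2, 0.4,-120,265,0,-0.25, 0.4,-144,318,-10,-0.3, 0.4,-169,376,-18,-0.334, 0.4,-169,376,-18,-0.334,0.4,-169,376,-18,-0.334, 0.4,-169,376,-18,-0.334]' 60
python3 - <<'E'
from h import *
st=manip.sense(); print(st['q'].round(3),st['tcp_pos'],st['force'],st['finger_gap'])
s=snap('wrist','w14.png')
tabs(s,0.06,0.25)
E
```

```text
t: 18.08
tcp_pos: [0.4524, 0.3719, 0.1781]
tool_rot: [-0.701, 0.095, 0.701, 0.095]
force: [-0.0, -0.2, 0.4]
finger_gap: 0.402
[ 0.497  0.575  1.607 -0.     0.961  2.339] [0.45239323 0.37185017 0.17807705] [-0.04212642 -0.15094354  0.36306606] 0.40188419096747957
tab px [334. 254.] 776 z 0.0681 ctr [449.1 372.9] size [11.5 27.4] long-axis deg -15.6
tab px [538. 361.] 725 z 0.0675 ctr [386.5 292.5] size [137.5  24.5] long-axis deg 33.4
```

View pics/w14.png

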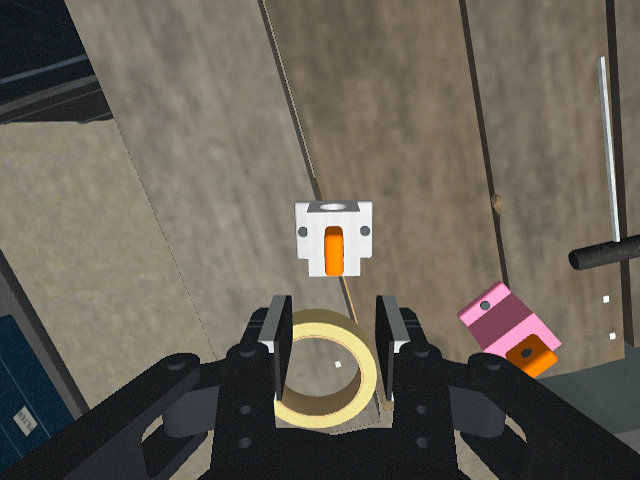

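```bash
python3 -m crank '[0.4,-2,1,-50,0, 0.4,-2,1,-85,0, 0.4,-2,1,-95,0, 0.4,-2,1,-95,0, 0,-2,1,-95,0, 0,-2,1,-95,0, 0,-2,1,-95,0, 0,-2,1,-95,0]' 60
python3 -m crank '[0,0,0,20,0, 0,0,0,60,0.05, 0,0,0,105,0.1, 0,20,-55,105,0.17, 0,40,-110,105,0.25, 0,60,-165,105,0.334, 0,80,-220,105,0.334, 0,100,-270,105,0.334]' 60
python3 -m crank '[0,20,-55,0,0, 0,40,-110,0,0, 0,60,-160,0,0, 0,72,-190,0,0, 0,75,-195,0,0, 0,75,-195,0,0, 0,75,-195,-20,0, 0,75,-195,-20,0, 0,75,-195,-20,0]' 60
python3 - <<'E'
from h import *
import pickle
st=manip.sense(); print(st['q'].round(3),st['tcp_pos'],st['force'],st['finger_gap'],R.from_quat(st['tool_rot']).as_matrix()[:2,1])
for i in range(2):
  s=snap('wrist','w15.png');tabs(s,0.09,0.25)
ears(s)
E
```

```text
t: 19.12
tcp_pos: [0.4507, 0.3745, 0.085]
tool_rot: [0.702, -0.094, -0.7, -0.095]
force: [0.8, -2.3, 6.7]
finger_gap: 0.118
t: 20.12
tcp_pos: [0.5499, 0.1025, 0.1885]
tool_rot: [0.707, 0.023, -0.707, 0.023]
force: [-0.2, 0.7, -1.4]
finger_gap: 0.119
t: 21.25
tcp_pos: [0.6244, -0.0895, 0.1687]
tool_rot: [-0.707, -0.024, 0.707, -0.024]
force: [0.4, -0.5, -1.3]
finger_gap: 0.122
[-0.319  0.639  1.495  0.     1.008  1.184] [ 0.62443194 -0.08954194  0.1686815 ] [ 0.36660388 -0.51456098 -1.32415066] 0.12162347277254931 [ 0.06731422 -0.99773179]
tab px [334. 317.] 2136 z 0.1515 ctr [622.6 -89.7] size [28.1 11.7] long-axis deg 5.3
tab px [334. 317.] 2131 z 0.1518 ctr [622.9 -90. ] size [28.4 11.7] long-axis deg 5.0
ear [ 48. 203.] 1092 z 0.0533 [641.7  89. ] [10.1 37.5] 3.6
ear [193. 203.] 1012 z 0.0534 [ 6.476e+02 -6.000e-01] [10.  36.5] 3.8
ear [338. 203.] 989 z 0.0534 [653.4 -90.2] [10.1 35.9] 3.6
ear [ 67. 291.] 935 z 0.0533 [582.   85.2] [10.5 38.4] 4.7
ear [203. 292.] 830 z 0.0533 [587.9  -4.3] [10.3 36.8] 4.1
```

View pics/w15.png

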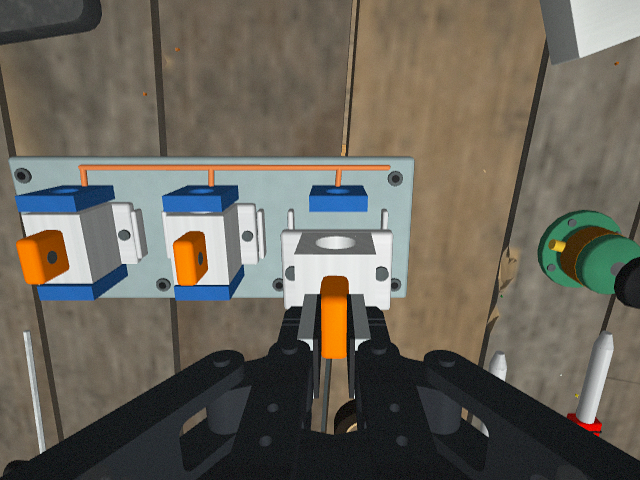

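```bash
python3 -m crank '[0,0.7,-2.2,-2,0, 0,0.7,-2.2,-10,0, 0,0.7,-2.2,-20,0, 0,0.7,-2.2,-25,0, 0,0.7,-2.2,-25,0, 0,0.7,-2.2,-25,0]' 60
python3 - <<'E'
from h import *
st=manip.sense(); print(st['tcp_pos'],st['force'],st['finger_gap'],R.from_quat(st['tool_rot']).as_matrix()[:2,1])
for i in range(2):
  s=snap('wrist','w16.png');tabs(s,0.09,0.25)
ears(s)
E
```

```text
t: 22.1
tcp_pos: [0.6255, -0.0931, 0.1433]
tool_rot: [0.707, 0.023, -0.707, 0.023]
force: [-0.1, 0.3, -1.5]
finger_gap: 0.117
[ 0.62549068 -0.09309909  0.14334123] [-0.14371998  0.33285415 -1.49835426] 0.11672483643176662 [ 0.06570181 -0.9978393 ]
tab px [334. 317.] 2140 z 0.1262 ctr [623.9 -93.3] size [28.1 11.9] long-axis deg 5.0
tab px [334. 317.] 2139 z 0.1263 ctr [623.8 -92.5] size [28.2 11.9] long-axis deg 0.3
ear [ 23. 213.] 872 z 0.0532 [642.2  82. ] [10.2 24.1] 3.2
ear [171. 213.] 1282 z 0.0534 [647.5  -0.8] [10.3 36.5] 3.6
ear [333. 213.] 1252 z 0.0535 [653.5 -90.3] [10.3 35.9] 3.7
ear [ 35. 310.] 1169 z 0.0532 [581.9  84.9] [11.1 38.2] 4.1
ear [185. 311.] 992 z 0.0534 [587.7  -4.7] [11.  36.7] 5.0
```

View pics/w16.png

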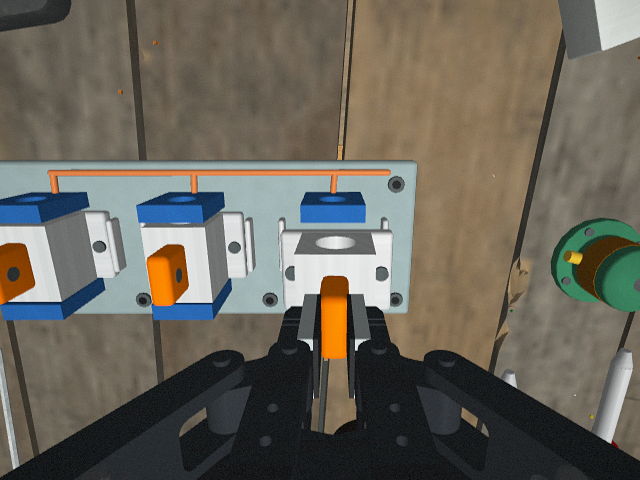

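```bash
python3 -m crank '[0,-0.3,1,-4,-0.015, 0,-0.3,1,-10,-0.015, 0,-0.3,1,-18,-0.015, 0,-0.3,1,-26,-0.015, 0,-0.3,1,-30,-0.015, 0,-0.3,1,-30,-0.015]' 60
python3 - <<'E'
from h import *
st=manip.sense(); print(st['tcp_pos'],st['force'],st['finger_gap'],R.from_quat(st['tool_rot']).as_matrix()[:2,1])
s=snap('wrist','w17.png');tabs(s,0.09,0.25)
E
python3 -m crank '[0,0,0,-5,0, 0,0,0,-10,0, 0,0,0,-14,0, 0,0,0,-16,0, 0,0,0,-16,0]' 60
python3 - <<'E'
from h import *
st=manip.sense(); print(st['tcp_pos'],st['force'],st['finger_gap'],R.from_quat(st['tool_rot']).as_matrix()[:2,1])
s=snap('wrist','w18.png');tabs(s,0.06,0.25)
E
```

```text
t: 22.95
tcp_pos: [0.6247, -0.092, 0.1127]
tool_rot: [-0.707, -0.018, 0.707, -0.018]
force: [-0.1, 0.0, -0.9]
finger_gap: 0.117
[ 0.62473741 -0.09198832  0.11270759] [-0.09602665  0.03102569 -0.94355369] 0.11730207747939568 [ 0.05073113 -0.99871227]
tab px [334. 325.] 1704 z 0.0958 ctr [623.  -91.6] size [28.1 10.1] long-axis deg 2.7
t: 23.62
tcp_pos: [0.6249, -0.092, 0.0971]
tool_rot: [-0.707, -0.018, 0.707, -0.018]
force: [0.1, -0.1, -1.7]
finger_gap: 0.116
[ 0.62489566 -0.09201956  0.09707213] [ 0.06477915 -0.1476445  -1.66610717] 0.11619813705185077 [ 0.05073218 -0.99871228]
tab px [334. 317.] 2072 z 0.0799 ctr [623.4 -92.1] size [27.6 11.8] long-axis deg 4.2
tab px [122. 319.] 3183 z 0.0767 ctr [617.5  -3.7] size [28.  12.4] long-axis deg 4.5
```

View pics/w18.png

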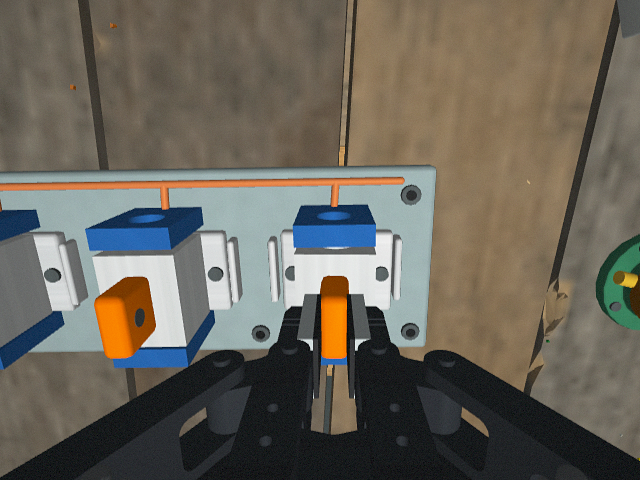

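```bash
python3 -m crank '[0,0,0.5,-1.5,0, 0,0,0.5,-1.5,0, 0.4,0,0.5,-1.5,0, 0.4,0,0.5,-1.5,0, 0.4,0,0.5,-1.5,0, 0.4,0,0,20,0, 0.4,0,0,70,0, 0.4,0,0,100,0.015,0.4,0,0,100,0.015,0.4,0,0,100,0.015]' 60
python3 - <<'E'
from h import *
st=manip.sense(); print(st['q'].round(3),st['tcp_pos'],st['force'],st['finger_gap'])
s=snap('wrist','w19.png')
tabs(s,0.06,0.25); ears(s)
s=snap('side','s19.png');crop(s,'s19c.png',180,200,400,380,3)
E
```

```text
t: 24.92
tcp_pos: [0.6242, -0.0918, 0.1965]
tool_rot: [-0.706, -0.023, 0.707, -0.023]
force: [-0.2, 0.4, -0.4]
finger_gap: 0.397
[-0.323  0.605  1.472  0.     1.066  1.182] [ 0.62424855 -0.09180077  0.19651171] [-0.21456265  0.3788024  -0.38220539] 0.3967560650711383
tab px [ 66. 243.] 1343 z 0.0766 ctr [612.6  85.6] size [27.3 13.4] long-axis deg 3.3
tab px [201. 244.] 1027 z 0.0775 ctr [617.8  -3.9] size [26.9 11.7] long-axis deg 4.4
tab px [336. 243.] 795 z 0.078 ctr [623.8 -92.9] size [27.1 11.7] long-axis deg 3.5
ear [ 74. 194.] 851 z 0.0533 [641.8  89.1] [ 9.7 37.3] 3.7
ear [204. 194.] 816 z 0.0534 [ 6.476e+02 -5.000e-01] [10.  36.6] 4.0
ear [335. 194.] 793 z 0.0535 [653.5 -90.3] [ 9.9 35.7] 4.0
ear [ 90. 275.] 782 z 0.0533 [581.9  84.7] [10.4 36.8] 3.6
ear [212. 275.] 705 z 0.0533 [587.9  -4.6] [10.8 36.5] 4.2
ear [335. 275.] 687 z 0.0534 [593.4 -94.2] [10.7 35.3] 3.5
```

View pics/s19c.png

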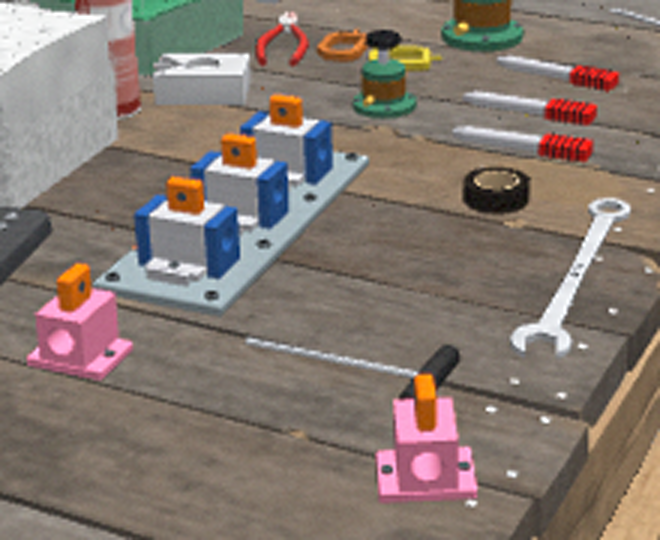

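View pics/w19.png

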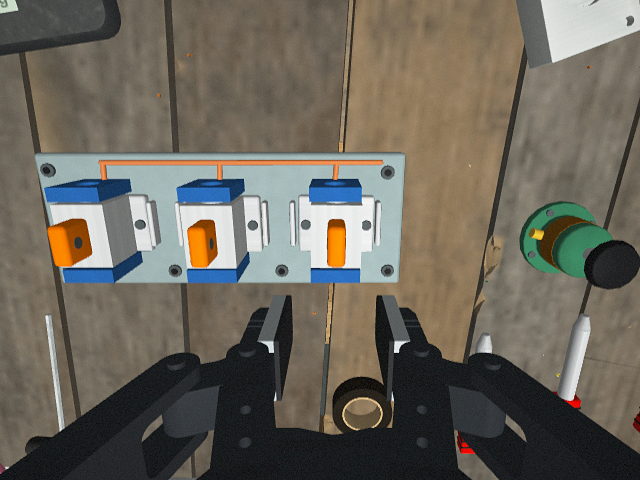

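```bash
python3 -m crank '[0.6,-45,-55,0,0, 0.6,-90,-110,0,0, 0.6,-135,-165,0,0, 0.6,-170,-215,0,0, 0.6,-180,-228,0,0, 0.6,-180,-228,0,0, 0.6,-180,-228,0,0]' 60
cat >> h.py <<'E'
def pins(s,amin=150,zlo=-.005,zhi=0.03):
    w=cloud(s); hsv=cv2.cvtColor(s['img'],cv2.COLOR_RGB2HSV)
    red=((hsv[...,0]<6)|(hsv[...,0]>174))&(hsv[...,1]>150)&(w[...,2]>zlo)&(w[...,2]<zhi)
    m=cv2.morphologyEx(red.astype(np.uint8),cv2.MORPH_CLOSE,np.ones((7,7)))
    n,l,q,c=cv2.connectedComponentsWithStats(m)
    for i in range(1,n):
        if q[i,4]>amin:
            v,u=np.where((l==i)); p=w[v,u]; p=p[np.isfinite(p[:,0])]; top=np.percentile(p[:,2],80); p=p[p[:,2]>top-0.004]
            r=cv2.minAreaRect((p[:,:2]*1000).astype(np.float32)); b=cv2.boxPoints(r)
            e=max((b[1]-b[0],b[2]-b[1]),key=np.linalg.norm); a=np.degrees(np.arctan2(e[1],e[0])); a=(a+90)%180-90
            print('pin px',c[i].round(0),q[i,4],'ztop',top.round(4),'ctr',np.round(r[0],1),'size',np.round(r[1],1),'deg',a.round(1))
E
python3 - <<'E'
from h import *
st=manip.sense(); print(st['q'].round(3),st['tcp_pos'],st['force'],st['finger_gap'])
s=snap('wrist','w20.png'); pins(s)
E
```

```text
t: 25.9
tcp_pos: [0.4448, -0.3193, 0.1964]
tool_rot: [-0.706, -0.024, 0.707, -0.022]
force: [0.6, 0.0, -0.7]
finger_gap: 0.601
[-8.270e-01  5.050e-01  1.687e+00  1.000e-03  9.520e-01  6.780e-01] [ 0.44476493 -0.31933676  0.19635422] [ 0.60661036  0.0372075  -0.71803388] 0.6010260668951354
pin px [453. 218.] 1816 ztop 0.0143 ctr [ 452.6 -415.5] size [24.2 45.2] deg -5.6
pin px [340. 221.] 1600 ztop 0.0144 ctr [ 444.8 -323.4] size [44.7 23.6] deg 2.1
pin px [240. 243.] 1658 ztop 0.0143 ctr [ 420.7 -241.8] size [44.8 24.3] deg 4.0
pin px [589. 340.] 3404 ztop 0.0253 ctr [ 352.1 -548.9] size [21.5 87.7] deg -20.3
```

View pics/w20.png

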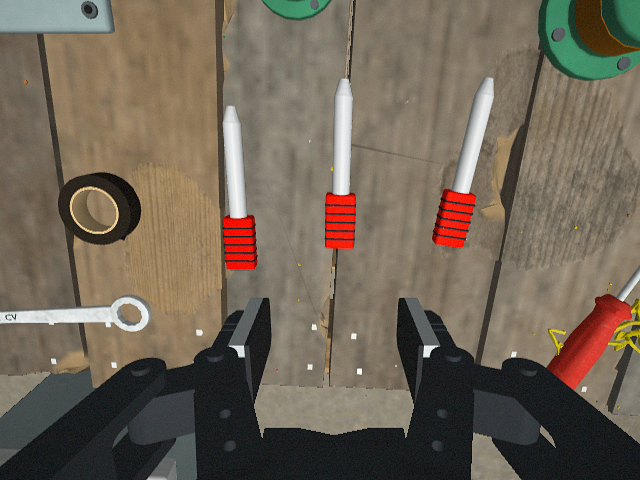

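Run:
```python
from h import *
import pickle
for f,g in(('w3.pkl',.12),('w2.pkl',.45),('w1.pkl',1.0)):
    s,st=pickle.load(open(f,'rb')); w=cloud(s); M=R.from_quat(st['tool_rot']).as_matrix()
    t=(w-st['tcp_pos'])@M
    # dark/gray finger points: tool x in -20..60, |y|<60 , |z|<30
    m=(abs(t[...,1])<62)&(abs(t[...,2])<0.02)&(t[...,0]>-0.03)&(t[...,0]<0.045)&(abs(t[...,1])>0.0075)&(abs(t[...,1])<.062)
    hsv=cv2.cvtColor(s['img'],cv2.COLOR_RGB2HSV); m&=hsv[...,2]<140
    p=t[m]; print(g,len(p),'max x',np.percentile(p[:,0],[50,90,98,100]).round(4),'z rng',p[:,2].min(),p[:,2].max())
```

```text
0.12 9844 max x [-0.0236  0.006   0.0171  0.0442] z rng -0.019998525021002984 0.011906171230760702
0.45 12037 max x [-0.0197  0.0098  0.0186  0.0246] z rng -0.014099352554912384 0.012925642204521358
1.0 8650 max x [-0.0109  0.0049  0.01    0.0134] z rng -0.013151077911353613 0.012048229179861751
```

```bash
python3 -m crank '[0.5,-12,39,-30,0, 0.5,-24,77.5,-80,0, 0.5,-24,77.5,-120,0, 0.5,-24,77.5,-120,0, 0.5,-24,77.5,-120,0]' 60
python3 - <<'E'
from h import *
st=manip.sense(); print(st['q'].round(3),st['tcp_pos'],st['force'],st['finger_gap'],R.from_quat(st['tool_rot']).as_matrix()[:2,1])
s=snap('wrist','w21.png'); pins(s)
E
```

```text
t: 26.58
tcp_pos: [0.4223, -0.2428, 0.0781]
tool_rot: [0.707, 0.023, -0.706, 0.024]
force: [0.4, 0.5, 0.3]
finger_gap: 0.5
[-0.752  0.654  1.916  0.     0.57   0.752] [ 0.42232684 -0.2427818   0.07809599] [0.36618199 0.54719436 0.31031832] 0.4998394254311755 [ 0.06705234 -0.99774846]
pin px [495. 243.] 4737 ztop 0.0142 ctr [ 444.6 -323. ] size [45.2 24.7] deg 2.1
pin px [332. 278.] 3815 ztop 0.0142 ctr [ 420.7 -241.6] size [45.  23.8] deg 3.5
pin px [636. 264.] 174 ztop 0.0056 ctr [ 438.2 -402.4] size [ 2.3 13.4] deg -3.0
```

View pics/w21.png

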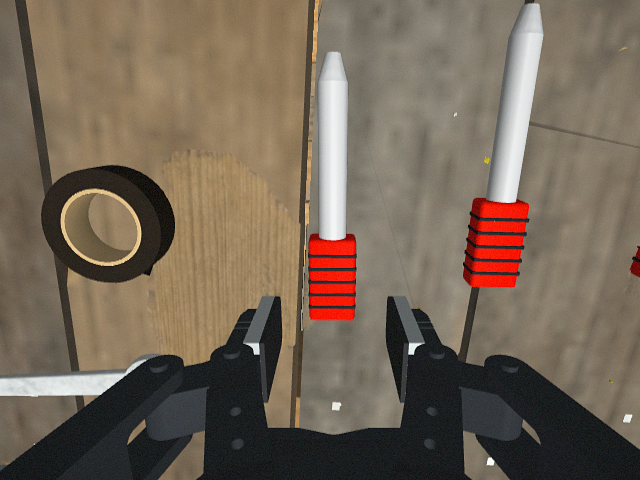

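```bash
python3 -m crank '[0.5,-1.5,1,-25,0, 0.5,-1.5,1,-45,0, 0.5,-1.5,1,-50,0, 0.5,-1.5,1,-50,0, 0,-1.5,1,-50,0, 0,-1.5,1,-50,0, 0,-1.5,1,-50,0, 0,-1.5,1,-50,0]' 80
python3 -m crank '[0,0,0,10,0, 0,0,0,30,0, 0,0,0,60,0, 0,0,0,60,0, 0,0,0,60,0]' 80
python3 - <<'E'
from h import *
import pickle
st=manip.sense(); print(st['q'].round(3),st['tcp_pos'],st['force'],st['finger_gap'],R.from_quat(st['tool_rot']).as_matrix()[:2,1])
s=snap('wrist','w22.png'); pickle.dump((s,st),open('w22.pkl','wb')); pins(s,zlo=.05,zhi=.12)
E
```

```text
t: 27.62
tcp_pos: [0.4201, -0.2421, 0.0287]
tool_rot: [0.707, 0.023, -0.706, 0.024]
force: [-0.7, -0.1, 6.1]
finger_gap: 0.249
t: 28.25
tcp_pos: [0.4193, -0.2414, 0.0873]
tool_rot: [-0.707, -0.023, 0.707, -0.023]
force: [-0.1, 0.2, -2.0]
finger_gap: 0.252
[-0.754  0.634  1.919 -0.     0.589  0.751] [ 0.41933937 -0.24138703  0.08734515] [-0.08725993  0.15198727 -1.99561044] 0.25179133596748593 [ 0.06576795 -0.99783494]
pin px [333. 320.] 6274 ztop 0.0728 ctr [ 419.8 -240.9] size [45.5 24.2] deg 3.6
```

View pics/w22.png

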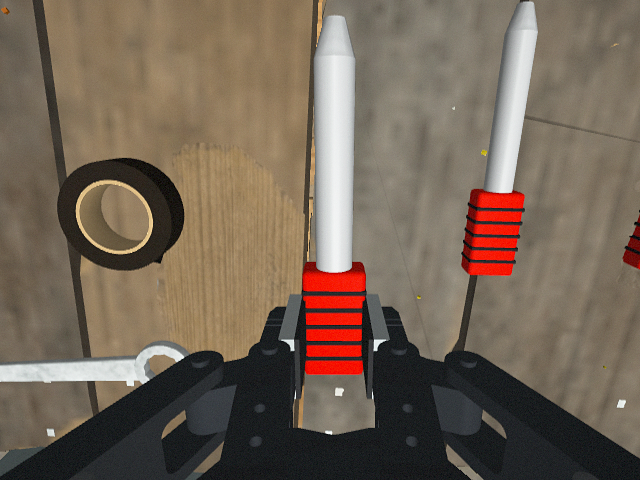

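```bash
cat >> h.py <<'E'
def shaft(s,st,dz=0.007):
    "tool-frame line of pin in hand: shaft top ridge"
    w=cloud(s); M=R.from_quat(st['tool_rot']).as_matrix(); t=(w-st['tcp_pos'])@M
    hsv=cv2.cvtColor(s['img'],cv2.COLOR_RGB2HSV)
    m=(t[...,0]>0.005)&(t[...,0]<0.04)&(abs(t[...,1])<0.02)&(t[...,2]<-0.025)&(t[...,2]>-0.14)&(hsv[...,1]<60)
    p=t[m]; L=-p[:,2]
    for a in np.arange(.03,.11,.01):
        k=p[(L>a)&(L<a+.01)]
        if len(k)>5: print('L',round(a+.005,3),'y mid',((k[:,1].min()+k[:,1].max())/2*1000).round(2),'w',(np.ptp(k[:,1])*1000).round(1),'top x',(np.percentile(k[:,0],3)*1000).round(1))
    print('tip L',L.max().round(4))
E
python3 - <<'E'
from h import *
import pickle
s,st=pickle.load(open('w22.pkl','rb')); shaft(s,st)
E
```

```text
L 0.035 y mid -0.47 w 14.0 top x 14.6
L 0.045 y mid -0.54 w 13.7 top x 14.5
L 0.055 y mid -0.32 w 13.9 top x 14.6
L 0.065 y mid -0.49 w 13.9 top x 14.5
L 0.075 y mid -0.32 w 13.9 top x 14.5
L 0.085 y mid -0.27 w 13.7 top x 14.6
L 0.095 y mid -0.28 w 14.0 top x 14.8
L 0.105 y mid -0.29 w 11.2 top x 16.7
tip L 0.108
```

```bash
python3 -m crank '[0,5,50,0,0, 0,10,105,0,0, 0,18,160,0,0, 0,25,215,0,0, 0,30,270,0,0, 0,35,310,0,0, 0,35.7,318,-29.5,0, 0,35.7,318,-29.5,0, 0,35.7,318,-29.5,0, 0,35.7,318,-29.5,0]' 80
python3 - <<'E'
from h import *
import pickle
st=manip.sense(); print(st['q'].round(3),st['tcp_pos'],st['force'],st['finger_gap'],R.from_quat(st['tool_rot']).as_matrix()[:2,1])
s=snap('wrist','w23.png'); ears(s); shaft(s,st)
s=snap('side','s23.png');crop(s,'s23c.png',200,200,400,330,4)
E
```

```text
t: 29.55
tcp_pos: [0.4555, 0.0757, 0.0583]
tool_rot: [0.707, 0.023, -0.706, 0.023]
force: [-0.1, 0.2, -1.2]
finger_gap: 0.25
[-0.078  0.682  1.985 -0.     0.473  1.428] [0.45554079 0.07567271 0.05828057] [-0.14950827  0.24359047 -1.19488732] 0.24996858941029662 [ 0.06430672 -0.99793017]
L 0.035 y mid -0.41 w 13.9 top x 14.5
L 0.045 y mid -0.51 w 13.8 top x 14.5
L 0.055 y mid -0.29 w 13.8 top x 14.5
L 0.065 y mid -0.46 w 13.8 top x 14.5
L 0.075 y mid -0.31 w 14.0 top x 14.6
L 0.085 y mid -0.28 w 13.7 top x 14.5
L 0.095 y mid -0.26 w 14.0 top x 14.7
L 0.105 y mid -0.27 w 11.2 top x 16.7
tip L 0.1079
```

View pics/w23.png

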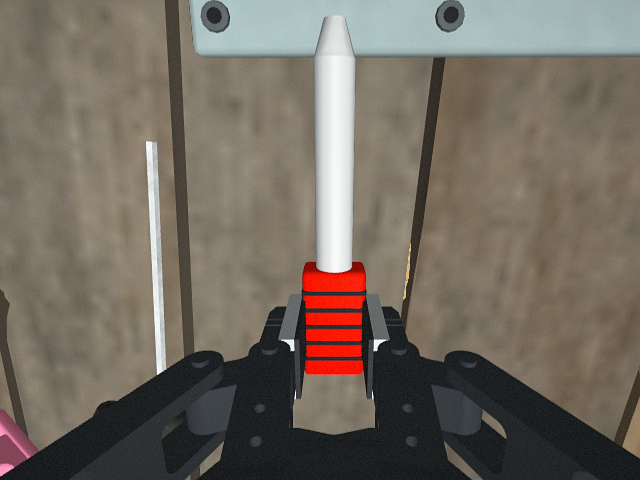

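View pics/s23c.png

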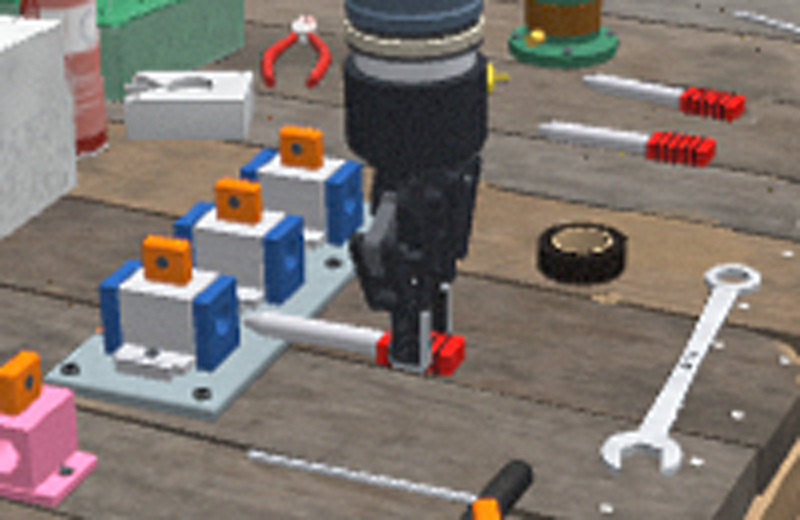

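```bash
python3 -m crank '[0,0,0.8,-0.5,0.002, 0,0,0.8,-0.5,0.002, 0,8,1.3,-0.5,0.002, 0,16,1.9,-0.5,0.002, 0,24,2.4,-0.5,0.002, 0,32,2.9,-0.5,0.002, 0,40,3.5,-0.5,0.002, 0,40,3.5,-0.5,0.002, 0,40,3.5,-0.5,0.002]' 80
python3 - <<'E'
from h import *
st=manip.sense(); print(st['tcp_pos'],st['force'],st['ft_torque'],st['finger_gap'],R.from_quat(st['tool_rot']).as_matrix()[:2,1])
s=snap('wrist','w24.png'); ears(s); shaft(s,st)
E
```

```text
t: 30.78
tcp_pos: [0.4947, 0.08, 0.0572]
tool_rot: [-0.706, -0.024, 0.707, -0.024]
force: [-0.4, 0.3, -1.9]
finger_gap: 0.248
[0.4947137  0.08001029 0.05720098] [-0.42103814  0.29414782 -1.93220194] [0.05663723 0.05409611 0.03314342] 0.24779096133524683 [ 0.06779305 -0.99769939]
ear [337.  81.] 4672 z 0.0535 [581.5  85.2] [10.3 36.2] 3.7
ear [606.  83.] 2491 z 0.0533 [586.8   3.8] [10.1 21.8] 3.6
L 0.035 y mid -0.43 w 14.0 top x 14.6
L 0.045 y mid -0.53 w 13.8 top x 14.6
L 0.055 y mid -0.25 w 13.8 top x 14.5
L 0.065 y mid -0.43 w 13.8 top x 14.5
L 0.075 y mid -0.27 w 14.0 top x 14.6
L 0.085 y mid 5.74 w 25.6 top x 9.6
L 0.095 y mid 0.01 w 40.0 top x 5.1
L 0.105 y mid 1.99 w 35.7 top x 5.0
tip L 0.1082
```

View pics/w24.png

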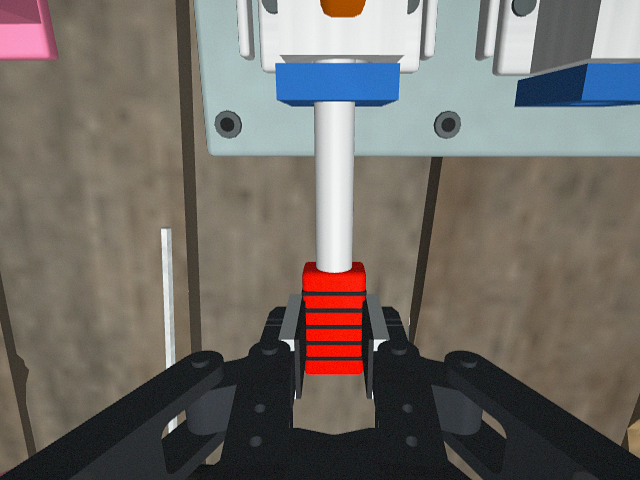

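```bash
python3 -m crank '[0,0,-1,0,0, 0,8,-0.5,0,0, 0,16,0.1,0,0, 0,24,0.6,0,0, 0,32,1.1,0,0, 0,40,1.7,0,0, 0,48,2.2,0,0, 0,54,2.6,0,0, 0,54,2.6,0,0]' 80
python3 - <<'E'
from h import *
st=manip.sense(); print(st['tcp_pos'],st['force'],st['ft_torque'],st['finger_gap'],R.from_quat(st['tool_rot']).as_matrix()[:2,1])
s=snap('wrist','w25.png'); ears(s);pins(s,zlo=.02,zhi=.06);tabs(s)
E
```

```text
t: 31.95
tcp_pos: [0.5498, 0.0825, 0.0573]
tool_rot: [0.707, 0.024, -0.706, 0.024]
force: [-0.7, 0.6, -1.8]
finger_gap: 0.253
[0.54981823 0.08253794 0.05730903] [-0.67077078  0.56301725 -1.80115714] [0.05427087 0.04497292 0.03926333] 0.25315713132233686 [ 0.06778119 -0.99770021]
ear [333.  64.] 4888 z 0.0534 [641.3  89.2] [10.2 36.2] 3.8
ear [606.  65.] 2661 z 0.0533 [646.6   7.7] [10.3 21.5] 4.0
ear [333. 257.] 3419 z 0.0534 [581.7  85.4] [10.6 36.1] 3.5
ear [590. 258.] 3075 z 0.0534 [587.3  -1.8] [10.8 32.7] 3.2
pin px [334. 323.] 5904 ztop 0.0428 ctr [549.8  82.8] size [44.8 24. ] deg 4.4
tab px [338. 174.] 4888 z 0.0781 ctr [611.8  86. ] size [27.2 12. ] long-axis deg 4.0
tab px [630. 187.] 1104 z 0.0648 ctr [616.3   3. ] size [26.4  3.4] long-axis deg 5.3
```

View pics/w25.png

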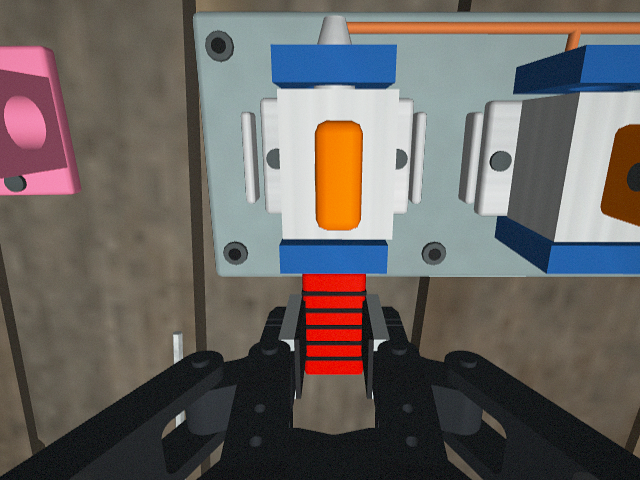

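```bash
python3 -m crank '[0,3,0.2,0,0, 0,4.5,0.3,0,0, 0,4.5,0.3,0,0, 0,5.5,0.4,0,0, 0,5.5,0.4,0,0]' 80
python3 - <<'E'
from h import *
st=manip.sense(); print(st['tcp_pos'],st['force'],st['ft_torque'],st['finger_gap'])
s=snap('wrist','w26.png'); ears(s);pins(s,zlo=.02,zhi=.06);tabs(s); crop(s,'w26c.png',220,0,460,400,1.5)
E
```

```text
t: 32.62
tcp_pos: [0.5539, 0.0829, 0.0572]
tool_rot: [-0.706, -0.024, 0.707, -0.024]
force: [-1.9, -0.2, -0.5]
finger_gap: 0.253
[0.55388313 0.08293797 0.05720369] [-1.91784939 -0.19441785 -0.52241022] [-0.10458281  0.32943635  0.00229744] 0.25264907625727895
ear [334.  79.] 4737 z 0.0535 [641.3  89.3] [10.3 36.1] 3.9
ear [605.  80.] 2598 z 0.0533 [646.6   7.8] [10.1 21.5] 3.8
ear [334. 268.] 3378 z 0.0533 [581.7  85.3] [10.8 36.1] 3.8
ear [589. 269.] 3014 z 0.0534 [587.4  -2.2] [10.7 33.4] 3.5
pin px [334. 329.] 5132 ztop 0.0427 ctr [551.6  83.3] size [39.9 24.1] deg 3.7
tab px [339. 190.] 4778 z 0.0781 ctr [612.  86.] size [27.2 11.9] long-axis deg 3.4
tab px [629. 200.] 1225 z 0.0651 ctr [616.4   2.7] size [26.5  3.2] long-axis deg 4.1
```

View pics/w26.png

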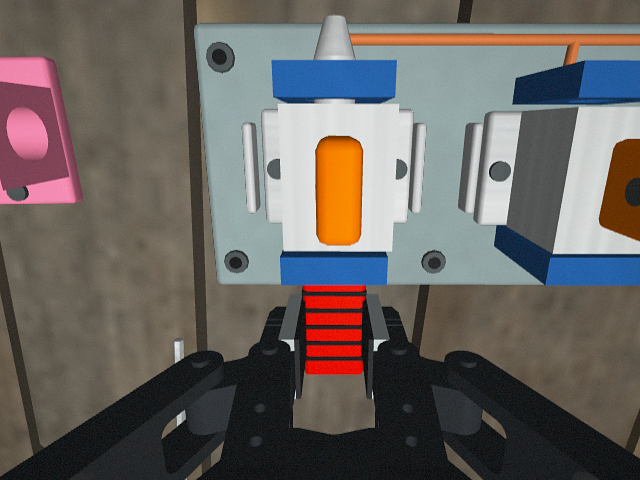

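```bash
python3 -m crank '[0,1,0.1,0,0, 0,1.5,0.1,0,0, 0,1.5,0.1,0,0]' 80
python3 - <<'E'
from h import *
st=manip.sense(); print(st['tcp_pos'],st['force'],st['ft_torque'],st['finger_gap'])
E
```

```text
t: 33.05
tcp_pos: [0.554, 0.083, 0.0571]
tool_rot: [-0.705, -0.024, 0.708, -0.024]
force: [-5.5, -1.7, 0.7]
finger_gap: 0.249
[0.55396604 0.08300602 0.05706273] [-5.47548175 -1.69343967  0.68048757] [-0.22779992  0.88298097 -0.0204538 ] 0.24945904524368775
```

```bash
python3 -m crank '[0.25,-1.2,0,0,0, 0.5,-1.2,0,0,0, 0.5,-1.2,0,0,0, 0.5,-1.2,0,0,0, 0.5,-1.2,0,30,0, 0.5,-15,0,80,0, 0.5,-40,0,120,0, 0.5,-40,0,130,0, 0.5,-40,0,130,0]' 80
python3 - <<'E'
from h import *
st=manip.sense(); print(st['tcp_pos'],st['force'],st['ft_torque'],st['finger_gap'])
s=snap('wrist','w27.png'); ears(s);pins(s,zlo=.02,zhi=.06);tabs(s)
E
```

```text
t: 34.17
tcp_pos: [0.5176, 0.083, 0.188]
tool_rot: [0.708, 0.024, -0.705, 0.024]
force: [-0.7, 0.3, 0.2]
finger_gap: 0.497
[0.51755374 0.08302716 0.18795645] [-0.67653182  0.25912328  0.16626324] [-0.04825142 -0.00373129  0.02363531] 0.4969757183953118
ear [338.  40.] 1220 z 0.0535 [641.   89.1] [10.1 35.7] 4.0
ear [489.  40.] 1282 z 0.0534 [ 6.47e+02 -5.00e-01] [10.4 36.7] 3.9
ear [623.  40.] 682 z 0.0533 [652.4 -81.6] [10.3 20.5] 4.1
ear [337. 143.] 838 z 0.0534 [581.7  85.2] [ 8.7 35.2] 3.8
ear [478. 143.] 930 z 0.0535 [587.4  -4.4] [ 9.3 36.5] 3.9
ear [613. 143.] 833 z 0.0535 [593.2 -91.6] [ 9.4 32.5] 3.9
pin px [337. 183.] 2204 ztop 0.0415 ctr [553.6  83.4] size [43.9 23.6] deg 3.2
tab px [101.  67.] 1156 z 0.0674 ctr [615.2 224.1] size [11.7 28.5] long-axis deg -85.9
tab px [340.  89.] 1085 z 0.0781 ctr [611.5  85.9] size [27.1 11.7] long-axis deg 3.7
tab px [496.  91.] 1452 z 0.0778 ctr [616.8  -2.6] size [27.8 12.2] long-axis deg 3.8
tab px [637.  81.] 65 z 0.0636 ctr [629.1 -86.5] size [11.5  2. ] long-axis deg 2.5
tab px [634. 107.] 196 z 0.0657 ctr [615.7 -87.2] size [13.1  2.9] long-axis deg 9.3
```

View pics/w27.png

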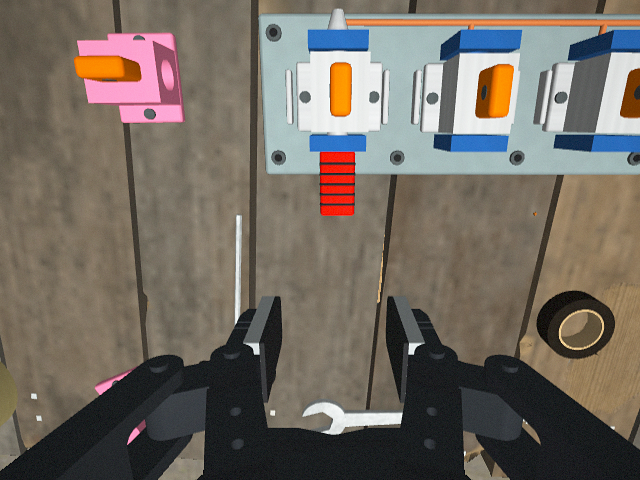

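```bash
python3 -m crank '[0.5,-10,-58,0,0, 0.5,-20,-116,0,0, 0.5,-30,-174,0,0, 0.5,-40,-232,0,0, 0.5,-50,-290,0,-0.031, 0.5,-62,-348,-20,-0.031, 0.5,-72,-400,-70,-0.031, 0.5,-72,-406,-108,-0.031, 0.5,-72,-406,-108,-0.031, 0.5,-72,-406,-108,-0.031]' 80
python3 - <<'E'
from h import *
st=manip.sense(); print(st['tcp_pos'],st['force'],st['finger_gap'],R.from_quat(st['tool_rot']).as_matrix()[:2,1])
s=snap('wrist','w28.png'); pins(s)
E
```

```text
t: 35.48
tcp_pos: [0.4443, -0.3223, 0.0791]
tool_rot: [-0.707, -0.014, 0.707, -0.013]
force: [0.3, -0.3, -0.0]
finger_gap: 0.503
[ 0.44434004 -0.32232075  0.07911112] [ 0.33809645 -0.30870372 -0.04695524] 0.5026784517681506 [ 0.037149   -0.99930907]
pin px [514. 265.] 4626 ztop 0.0141 ctr [ 452.6 -415.4] size [24.7 44.8] deg -4.8
pin px [337. 273.] 3839 ztop 0.0142 ctr [ 444.9 -323.5] size [45.  23.9] deg 2.4
```

View pics/w28.png

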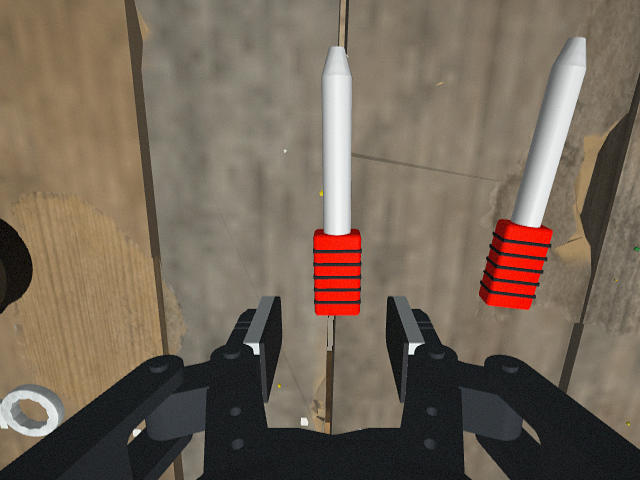

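```bash
python3 -m crank '[0.5,0.5,-1,-25,0, 0.5,0.5,-1,-45,0, 0.5,0.5,-1,-51,0, 0.5,0.5,-1,-51,0, 0,0.5,-1,-51,0, 0,0.5,-1,-51,0, 0,0.5,-1,-51,0, 0,0.5,-1,-51,0]' 80
python3 -m crank '[0,0,0,10,0, 0,0,0,40,0, 0,0,10,60,0.029, 0,2,60,60,0.029, 0,4,115,60,0.029, 0,8,170,60,0.029, 0,12,225,60,0.029, 0,14,280,60,0.029, 0,16,308,60,0.029, 0,16,310,60,0.029]' 80
python3 -m crank '[0,0,0,-15,0, 0,0,0,-30,0, 0,0,0,-30,0, 0,0,0,-30,0]' 80
python3 - <<'E'
from h import *
import pickle
st=manip.sense(); print(st['tcp_pos'],st['force'],st['finger_gap'],R.from_quat(st['tool_rot']).as_matrix()[:2,1])
s=snap('wrist','w29.png'); shaft(s,st); pins(s,zlo=.02,zhi=.12)
E
```

```text
t: 36.52
tcp_pos: [0.4454, -0.3243, 0.0299]
tool_rot: [0.708, 0.012, -0.706, 0.014]
force: [-0.3, 1.7, 5.8]
finger_gap: 0.251
t: 37.78
tcp_pos: [0.4605, -0.0122, 0.089]
tool_rot: [0.707, 0.025, -0.707, 0.025]
force: [0.1, -0.4, -1.6]
finger_gap: 0.254
t: 38.28
tcp_pos: [0.4611, -0.0148, 0.0588]
tool_rot: [0.707, 0.023, -0.706, 0.023]
force: [0.4, 0.1, -0.4]
finger_gap: 0.253
[ 0.46112498 -0.01479541  0.05875679] [ 0.35706272  0.05727367 -0.37945717] 0.252690809132317 [ 0.0646813 -0.9979059]
L 0.035 y mid -0.71 w 13.8 top x 15.6
L 0.045 y mid -0.86 w 13.7 top x 15.7
L 0.055 y mid -0.65 w 13.9 top x 15.7
L 0.065 y mid -0.78 w 14.0 top x 15.7
L 0.075 y mid -0.83 w 13.7 top x 15.7
L 0.085 y mid -0.98 w 13.8 top x 15.7
L 0.095 y mid -0.78 w 13.9 top x 15.8
L 0.105 y mid -0.93 w 10.6 top x 18.0
tip L 0.1069
pin px [60. 59.] 11039 ztop 0.0414 ctr [549.4  82.8] size [36.  25.7] deg 3.8
pin px [333. 320.] 6100 ztop 0.043 ctr [460.7 -14.3] size [45.4 23.7] deg 4.2
```

View pics/w29.png

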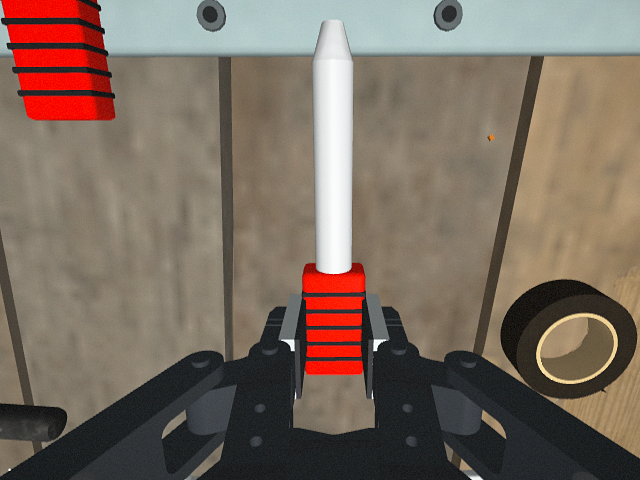

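```bash
python3 -m crank '[0,0,1.1,0,0.002, 0,0,1.1,0,0.002, 0,8,1.6,0,0.002, 0,16,2.2,0,0.002, 0,24,2.7,0,0.002, 0,32,3.2,0,0.002, 0,40,3.8,0,0.002, 0,40,3.8,0,0.002, 0,40,3.8,0,0.002]' 80
python3 - <<'E'
from h import *
st=manip.sense(); print(st['tcp_pos'],st['force'],st['ft_torque'],st['finger_gap'],R.from_quat(st['tool_rot']).as_matrix()[:2,1])
s=snap('wrist','w30.png'); ears(s); shaft(s,st)
E
```

```text
t: 39.45
tcp_pos: [0.5003, -0.01, 0.0582]
tool_rot: [-0.706, -0.024, 0.707, -0.024]
force: [-0.5, -0.6, -0.5]
finger_gap: 0.253
[ 0.50030075 -0.01003287  0.05823585] [-0.45247901 -0.57147223 -0.49026308] [-0.0030192   0.0186308  -0.02241725] 0.2528302721246307 [ 0.06776473 -0.9977013 ]
ear [51. 81.] 3822 z 0.0534 [581.7  82.4] [10.1 32.5] 3.9
ear [336.  80.] 4622 z 0.0535 [587.4  -4.5] [10.1 36.1] 3.7
ear [605.  81.] 2551 z 0.0533 [592.9 -86.4] [10.3 22.2] 4.1
L 0.035 y mid -0.72 w 13.8 top x 15.7
L 0.045 y mid -0.85 w 13.7 top x 15.6
L 0.055 y mid -0.68 w 13.9 top x 15.7
L 0.065 y mid -0.81 w 14.0 top x 15.8
L 0.075 y mid -0.8 w 13.7 top x 15.8
L 0.085 y mid 5.52 w 25.9 top x 12.4
L 0.095 y mid 1.04 w 36.2 top x 5.0
L 0.105 y mid 1.02 w 36.2 top x 5.0
tip L 0.1083
```

View pics/w30.png

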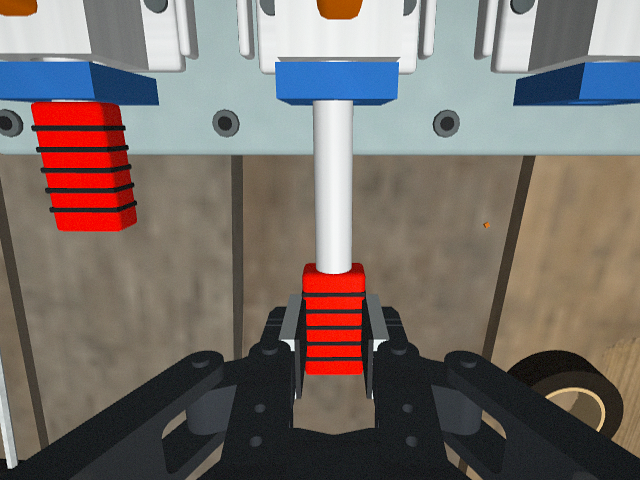

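```bash
python3 -m crank '[0,0,-1,0,0, 0,8,-0.5,0,0, 0,16,0.1,0,0, 0,24,0.6,0,0, 0,32,1.1,0,0, 0,40,1.7,0,0, 0,48,2.2,0,0, 0,55,2.7,0,0, 0,55,2.7,0,0]' 80
python3 - <<'E'
from h import *
st=manip.sense(); print(st['tcp_pos'],st['force'],st['ft_torque'],st['finger_gap'],R.from_quat(st['tool_rot']).as_matrix()[:2,1])
s=snap('wrist','w31.png'); pins(s,zlo=.02,zhi=.06);tabs(s)
E
```

```text
t: 40.62
tcp_pos: [0.5565, -0.0075, 0.0583]
tool_rot: [0.707, 0.024, -0.706, 0.024]
force: [0.3, -0.4, -0.5]
finger_gap: 0.251
[ 0.55645354 -0.00747389  0.05832931] [ 0.26151068 -0.37571157 -0.46207529] [-0.00456358  0.05402267  0.06770136] 0.2514281954213171 [ 0.06798643 -0.99768621]
pin px [111. 316.] 6693 ztop 0.0413 ctr [554.3  81. ] size [45.6 29.4] deg 2.2
pin px [333. 324.] 5749 ztop 0.0426 ctr [555.6  -7.1] size [44.9 23.9] deg 4.5
tab px [ 22. 178.] 4545 z 0.0725 ctr [612.   81.4] size [ 6.8 27.6] long-axis deg -1.6
tab px [334. 179.] 4721 z 0.0781 ctr [616.8  -3.1] size [27.5 11.9] long-axis deg 4.0
tab px [629. 186.] 1360 z 0.0654 ctr [622.8 -87.1] size [26.8  3.5] long-axis deg 3.1
```

View pics/w31.png

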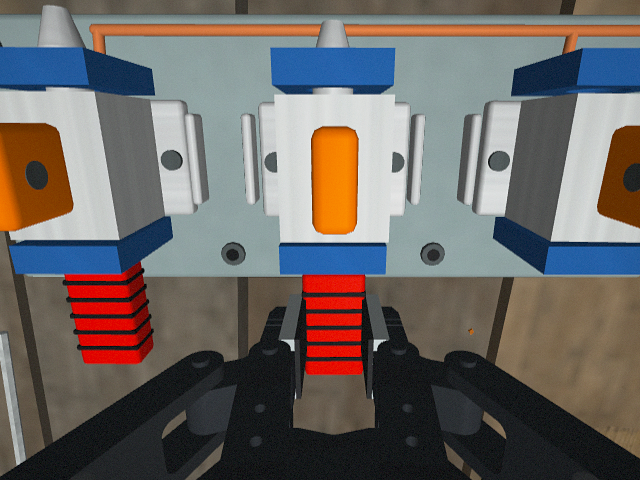

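Good, through. Final push with settle.

```bash
python3 -m crank '[0,3,0.2,0,0, 0,4.5,0.3,0,0, 0,5.5,0.4,0,0, 0,6.5,0.4,0,0, 0,6.5,0.4,0,0]' 80
python3 - <<'E'
from h import *
st=manip.sense(); print(st['tcp_pos'],st['force'],st['ft_torque'],st['finger_gap'])
s=snap('wrist','w32.png'); pins(s,zlo=.02,zhi=.06)
E
```

```text
t: 41.3
tcp_pos: [0.5609, -0.007, 0.0582]
tool_rot: [-0.706, -0.024, 0.708, -0.024]
force: [-3.2, -0.4, 1.2]
finger_gap: 0.255
[ 0.56088663 -0.00697811  0.05815661] [-3.1810243  -0.39331307  1.17575252] [-0.26544574  0.6643413  -0.02770481] 0.2554683904344366
pin px [113. 327.] 6442 ztop 0.0413 ctr [554.4  80.8] size [45.7 30.4] deg 2.8
pin px [334. 330.] 5007 ztop 0.0424 ctr [557.7  -6.7] size [40.  23.4] deg 3.9
```

```bash
python3 -m crank '[0,1.2,0.1,0,0, 0,1.2,0.1,0,0]' 80
python3 -m crank '[0.25,-1.8,0,0,0, 0.45,-1.8,0,0,0, 0.45,-1.8,0,0,0, 0.45,-1.8,0,0,0, 0.45,-1.8,0,30,0, 0.45,-15,0,80,0, 0.45,-40,0,120,0, 0.45,-40,0,130,0, 0.45,-40,0,130,0]' 80
python3 - <<'E'
from h import *
st=manip.sense(); print(st['tcp_pos'],st['force'],st['ft_torque'],st['finger_gap'])
s=snap('wrist','w33.png'); ears(s);pins(s,zlo=.02,zhi=.06);tabs(s)
E
```

```text
t: 41.6
tcp_pos: [0.561, -0.0068, 0.0579]
tool_rot: [-0.705, -0.024, 0.709, -0.024]
force: [-6.1, -2.0, 1.4]
finger_gap: 0.252
t: 42.72
tcp_pos: [0.5247, -0.0071, 0.189]
tool_rot: [0.708, 0.024, -0.706, 0.024]
force: [0.0, -0.0, -0.0]
finger_gap: 0.452
[ 0.5246702  -0.00713421  0.18896198] [ 0.00866017 -0.0466109  -0.02919258] [9.80252853e-05 3.35069004e-02 2.69318259e-02] 0.45230857333451063
ear [187.  42.] 1252 z 0.0534 [641.2  89. ] [10.4 36.6] 3.9
ear [337.  42.] 1233 z 0.0535 [ 6.473e+02 -6.000e-01] [10.5 35.8] 3.9
ear [487.  42.] 1286 z 0.0535 [653.2 -90.2] [10.8 36.8] 4.3
ear [197. 144.] 925 z 0.0534 [581.8  85. ] [ 9.4 36.4] 3.9
ear [337. 145.] 893 z 0.0535 [587.7  -4.4] [ 9.4 35.4] 3.8
ear [476. 145.] 923 z 0.0535 [593.7 -94.3] [ 9.3 36.9] 3.9
pin px [209. 185.] 2385 ztop 0.0415 ctr [553.6  83.3] size [43.4 24.5] deg 3.2
pin px [336. 185.] 2154 ztop 0.0415 ctr [559.5  -6.2] size [43.4 23.9] deg 4.0
tab px [182.  91.] 1407 z 0.0777 ctr [611.7  85.3] size [27.4 12.1] long-axis deg 4.8
tab px [338.  92.] 1060 z 0.0782 ctr [616.8  -3.2] size [26.7 11.4] long-axis deg 3.6
tab px [495.  92.] 1432 z 0.0777 ctr [623.1 -92.6] size [27.4 12.5] long-axis deg 3.8
```

View pics/w33.png

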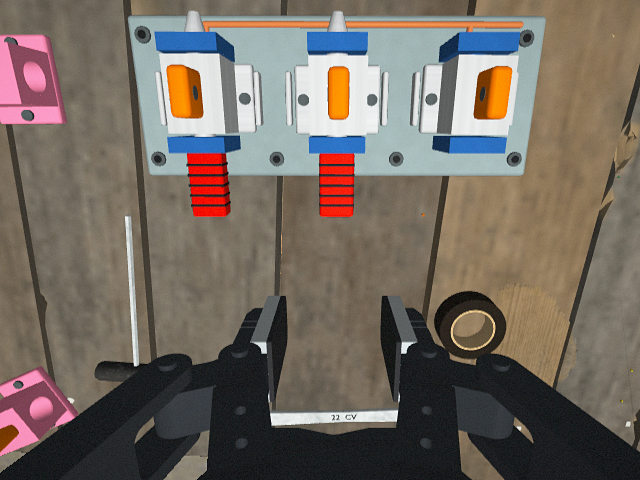

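```bash
python3 -m crank '[0.5,-10,-58,0,-0.02, 0.5,-20,-116,0,-0.05, 0.5,-30,-174,0,-0.08, 0.5,-40,-232,0,-0.11, 0.5,-50,-290,0,-0.14, 0.5,-62,-348,-20,-0.159, 0.5,-72,-400,-70,-0.159, 0.5,-72,-408,-108,-0.159, 0.5,-72,-408,-108,-0.159, 0.5,-72,-408,-108,-0.159]' 80
python3 - <<'E'
from h import *
st=manip.sense(); print(st['q'].round(2),st['tcp_pos'],st['force'],st['finger_gap'],R.from_quat(st['tool_rot']).as_matrix()[:2,1])
s=snap('wrist','w34.png'); pins(s)
E
```

```text
t: 44.02
tcp_pos: [0.4517, -0.4142, 0.08]
tool_rot: [-0.706, 0.032, 0.707, 0.032]
force: [0.6, -0.6, 0.5]
finger_gap: 0.501
[-0.92  0.75  1.59  0.    0.81  0.74] [ 0.45171642 -0.41421022  0.08004556] [ 0.56368468 -0.60517355  0.48715714] 0.5013950939477985 [-0.09060178 -0.99588659]
pin px [338. 271.] 3813 ztop 0.0142 ctr [ 452.6 -415.9] size [23.8 45.3] deg -5.2
pin px [605. 381.] 3553 ztop 0.024 ctr [ 374.5 -557.3] size [19.3 40.8] deg -15.9
```

View pics/w34.png

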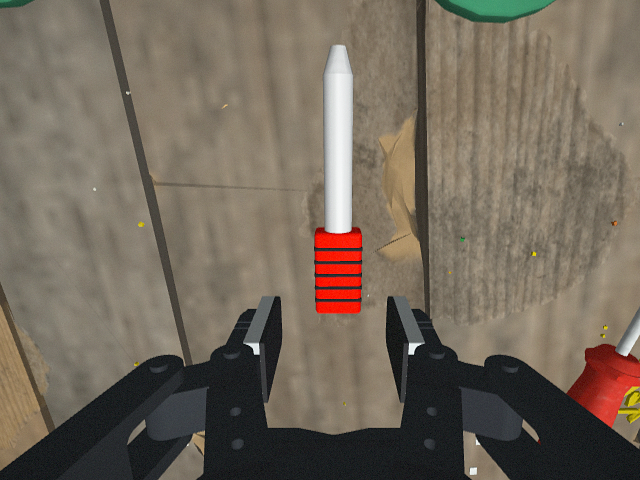

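```bash
python3 -m crank '[0.5,0.9,-1.6,-25,0, 0.5,0.9,-1.6,-45,0, 0.5,0.9,-1.6,-51.5,0, 0.5,0.9,-1.6,-51.5,0, 0,0.9,-1.6,-51.5,0, 0,0.9,-1.6,-51.5,0, 0,0.9,-1.6,-51.5,0, 0,0.9,-1.6,-51.5,0]' 80
python3 -m crank '[0,0,0,10,0, 0,0,0,40,0, 0,0,10,60,0.05, 0,2,60,60,0.1, 0,4,115,60,0.157, 0,8,170,60,0.157, 0,10,225,60,0.157, 0,12,280,60,0.157, 0,14,308,60,0.157, 0,14,312,60,0.157]' 80
python3 -m crank '[0,0,0,-15,0, 0,0,0,-29,0, 0,0,0,-29,0, 0,0,0,-29,0]' 80
python3 - <<'E'
from h import *
import pickle
st=manip.sense(); print(st['tcp_pos'],st['force'],st['finger_gap'],R.from_quat(st['tool_rot']).as_matrix()[:2,1])
s=snap('wrist','w35.png'); shaft(s,st); pins(s,zlo=.02,zhi=.12)
E
```

```text
t: 45.08
tcp_pos: [0.4527, -0.417, 0.0299]
tool_rot: [0.707, -0.033, -0.706, -0.032]
force: [-0.1, 0.0, 5.6]
finger_gap: 0.25
t: 46.32
tcp_pos: [0.466, -0.1027, 0.0891]
tool_rot: [-0.706, -0.025, 0.707, -0.024]
force: [-0.0, -1.0, -0.9]
finger_gap: 0.252
t: 46.82
tcp_pos: [0.4661, -0.1052, 0.0593]
tool_rot: [-0.706, -0.023, 0.707, -0.023]
force: [0.4, 0.1, -1.8]
finger_gap: 0.251
[ 0.46612955 -0.10519245  0.05933838] [ 0.35914732  0.0783419  -1.75005654] 0.2512689223938381 [ 0.06443306 -0.99792195]
L 0.035 y mid -0.69 w 13.7 top x 15.7
L 0.045 y mid -0.87 w 13.7 top x 15.6
L 0.055 y mid -0.71 w 13.9 top x 15.6
L 0.065 y mid -0.78 w 14.0 top x 15.6
L 0.075 y mid -0.79 w 13.8 top x 15.8
L 0.085 y mid -0.97 w 13.7 top x 15.8
L 0.095 y mid -0.96 w 13.4 top x 15.8
L 0.105 y mid -0.96 w 10.6 top x 17.7
tip L 0.1074
pin px [59. 57.] 10739 ztop 0.0414 ctr [555.1  -7.3] size [35.  25.7] deg 3.9
pin px [333. 319.] 6114 ztop 0.0436 ctr [ 466.2 -104.7] size [45.4 23.8] deg 4.4
```

View pics/w35.png

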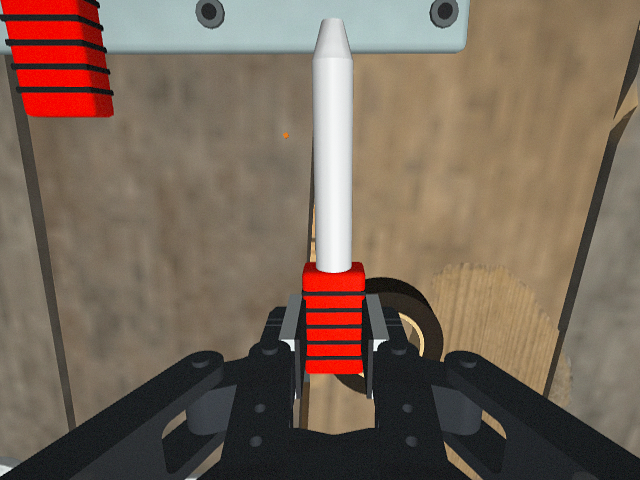

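```bash
python3 -m crank '[0,0,0.8,-0.5,0.002, 0,0,0.8,-0.5,0.002, 0,8,1.3,-0.5,0.002, 0,16,1.9,-0.5,0.002, 0,24,2.4,-0.5,0.002, 0,32,2.9,-0.5,0.002, 0,40,3.5,-0.5,0.002, 0,40,3.5,-0.5,0.002, 0,40,3.5,-0.5,0.002]' 80
python3 - <<'E'
from h import *
st=manip.sense(); print(st['tcp_pos'],st['force'],st['ft_torque'],st['finger_gap'],R.from_quat(st['tool_rot']).as_matrix()[:2,1])
s=snap('wrist','w36.png'); ears(s); shaft(s,st)
E
```

```text
t: 48.0
tcp_pos: [0.5059, -0.1009, 0.0592]
tool_rot: [-0.706, -0.024, 0.707, -0.024]
force: [-0.2, 0.2, -0.7]
finger_gap: 0.254
[ 0.5059403  -0.10086568  0.05922987] [-0.18468278  0.2158632  -0.72967063] [0.01751357 0.02686373 0.05435975] 0.25402233708386485 [ 0.06783909 -0.99769621]
ear [50. 79.] 3703 z 0.0534 [587.7  -8. ] [10.1 31.3] 3.8
ear [333.  79.] 4549 z 0.0535 [593.5 -94.3] [10.2 36.2] 3.8
L 0.035 y mid -0.68 w 13.7 top x 15.7
L 0.045 y mid -0.84 w 13.8 top x 15.6
L 0.055 y mid -0.73 w 13.8 top x 15.7
L 0.065 y mid -0.79 w 14.1 top x 15.7
L 0.075 y mid -0.81 w 13.7 top x 15.6
L 0.085 y mid 4.81 w 25.3 top x 14.6
L 0.095 y mid -0.24 w 36.3 top x 5.1
L 0.105 y mid -0.05 w 36.4 top x 5.1
tip L 0.1087
```

View pics/w36.png

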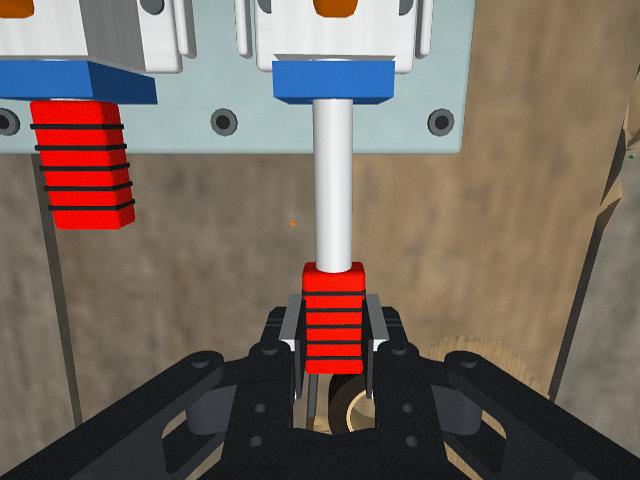

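```bash
python3 -m crank '[0,0,0,-0.4,0, 0,8,0.5,-0.4,0, 0,16,1.1,-0.4,0, 0,24,1.6,-0.4,0, 0,32,2.1,-0.4,0, 0,40,2.7,-0.4,0, 0,48,3.2,-0.4,0, 0,55,3.7,-0.4,0, 0,55,3.7,-0.4,0]' 80
python3 - <<'E'
from h import *
st=manip.sense(); print(st['tcp_pos'],st['force'],st['ft_torque'],st['finger_gap'],R.from_quat(st['tool_rot']).as_matrix()[:2,1])
s=snap('wrist','w37.png'); pins(s,zlo=.02,zhi=.06);tabs(s)
E
```

```text
t: 49.18
tcp_pos: [0.562, -0.0974, 0.0589]
tool_rot: [0.707, 0.024, -0.706, 0.024]
force: [0.2, -0.4, -0.0]
finger_gap: 0.254
[ 0.56199622 -0.0974129   0.05891599] [ 0.19800561 -0.35357738 -0.04883932] [-0.01766335  0.05054435  0.03902647] 0.2542071795801654 [ 0.06807062 -0.99768045]
pin px [111. 315.] 6693 ztop 0.0413 ctr [560.4  -8.2] size [29.2 47.6] deg -0.8
pin px [333. 322.] 5820 ztop 0.0432 ctr [561.9 -96.9] size [44.9 23.7] deg 4.5
tab px [ 22. 179.] 4394 z 0.0723 ctr [617.4  -7.9] size [27.5  6. ] long-axis deg 1.6
tab px [334. 176.] 4705 z 0.0781 ctr [623.3 -93. ] size [27.2 11.9] long-axis deg 3.1
```

View pics/w37.png

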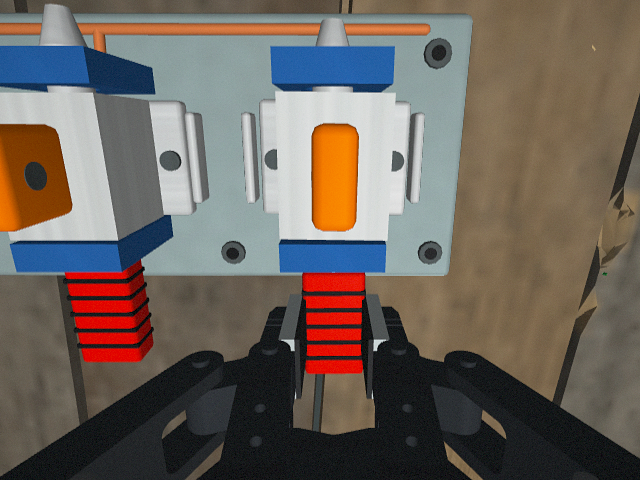

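```bash
python3 -m crank '[0,3,0.2,0,0, 0,4.5,0.3,0,0, 0,5.5,0.4,0,0, 0,6.5,0.4,0,0, 0,7,0.5,0,0, 0,7,0.5,0,0]' 80
python3 - <<'E'
from h import *
st=manip.sense(); print(st['tcp_pos'],st['force'],st['ft_torque'],st['finger_gap'])
E
```

```text
t: 49.98
tcp_pos: [0.5665, -0.0968, 0.0587]
tool_rot: [-0.705, -0.024, 0.708, -0.024]
force: [-5.6, -1.1, 1.5]
finger_gap: 0.252
[ 0.56646147 -0.0968402   0.05869969] [-5.55757353 -1.14219938  1.51062421] [-0.38433734  0.83973403 -0.10699604] 0.2523080019286246
```

```bash
python3 -m crank '[0.25,-1.5,0,0,0, 0.45,-1.5,0,0,0, 0.45,-1.5,0,0,0, 0.45,-1.5,0,0,0, 0.45,-1.5,0,30,0, 0.45,-15,0,80,0, 0.45,-40,0,120,0, 0.45,-40,0,130,0, 0.45,-40,0,130,0]' 80
python3 - <<'E'
from h import *
st=manip.sense(); print(st['tcp_pos'],st['force'],st['ft_torque'],st['finger_gap'])
s=snap('wrist','w38.png'); ears(s);pins(s,zlo=.02,zhi=.06);tabs(s)
s=snap('side','s38.png');crop(s,'s38c.png',200,200,360,330,5)
E
```

```text
t: 51.1
tcp_pos: [0.5294, -0.0971, 0.1895]
tool_rot: [0.708, 0.024, -0.706, 0.024]
force: [0.0, 0.0, -0.4]
finger_gap: 0.452
[ 0.52937884 -0.09712834  0.18951711] [ 0.00951183  0.00721605 -0.43891232] [ 0.0048208  -0.01477413  0.05018001] 0.4524125089298144
ear [37. 39.] 1360 z 0.0533 [641.4  89.3] [10.6 38.6] 3.7
ear [187.  39.] 1242 z 0.0533 [647.2  -0.9] [10.3 36.4] 3.5
ear [337.  39.] 1204 z 0.0535 [653.  -90.5] [10.3 35.8] 3.9
ear [ 57. 142.] 934 z 0.0534 [581.7  84.8] [ 9.4 37.9] 4.0
ear [197. 142.] 897 z 0.0535 [587.6  -4.8] [ 9.4 36.9] 3.8
ear [337. 142.] 891 z 0.0535 [593.6 -94.4] [ 9.4 35.4] 3.8
pin px [ 81. 182.] 2757 ztop 0.0414 ctr [553.8  82.8] size [44.  24.8] deg 3.3
pin px [208. 182.] 2437 ztop 0.0415 ctr [559.8  -6.4] size [44.  24.8] deg 3.0
pin px [336. 183.] 2157 ztop 0.0416 ctr [565.5 -96.1] size [43.3 23.9] deg 4.2
tab px [25. 88.] 1884 z 0.077 ctr [612.1  85.2] size [27.6 13.5] long-axis deg 2.2
tab px [181.  90.] 1402 z 0.0777 ctr [616.8  -3.9] size [27.3 11.8] long-axis deg 2.8
tab px [338.  90.] 1068 z 0.0781 ctr [622.8 -93.1] size [27.3 11.4] long-axis deg 3.6
```

View pics/w38.png

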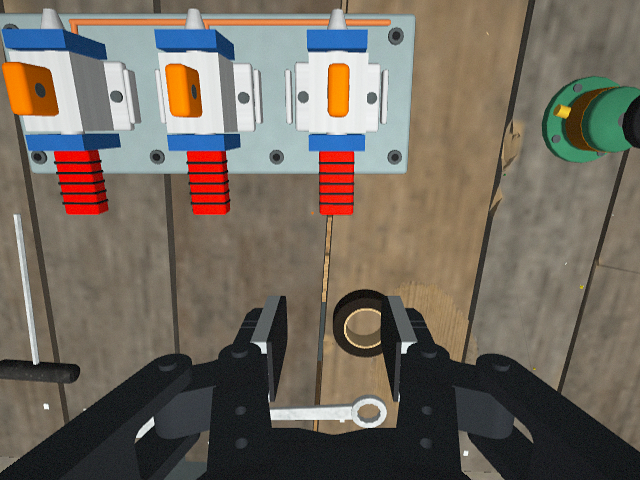

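View pics/s38c.png

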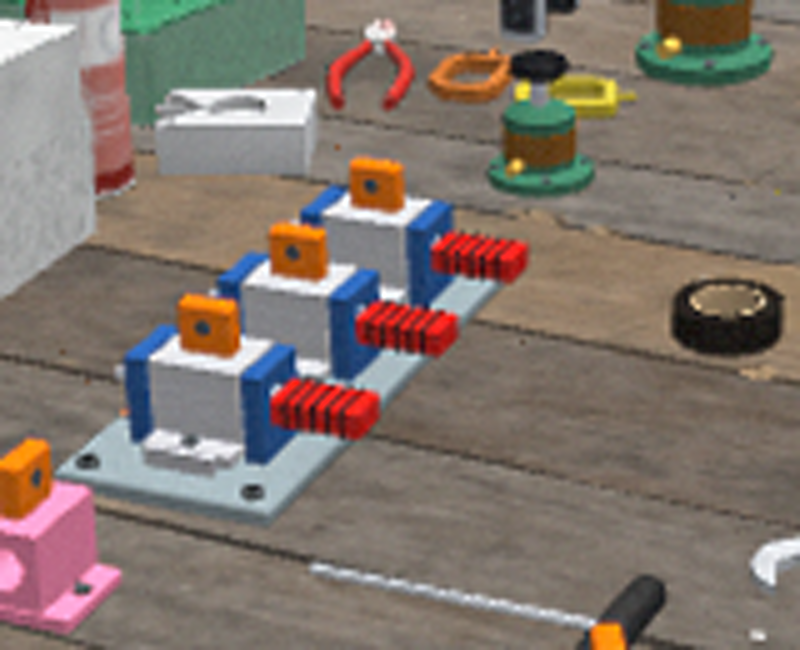

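```bash
python3 -m crank '[0.3,12,-55,0,0, 0,24,-110,0,0, 0,40,-160,0,0, 0,50,-180,0,0, 0,50,-180,0,0, 0,50,-180,0,0]' 80
python3 - <<'E'
from h import *
st=manip.sense(); print(st['tcp_pos'],st['force'],st['finger_gap'])
s=snap('wrist','w39.png'); w=cloud(s)
m=(w[...,2]>0.07)&(w[...,2]<0.082)
hsv=cv2.cvtColor(s['img'],cv2.COLOR_RGB2HSV); m&=(hsv[...,2]<90)
n,l,q,c=cv2.connectedComponentsWithStats(m.astype(np.uint8))
for i in range(1,n):
    if q[i,4]>200:
        p=w[l==i]; print(c[i].round(0),q[i,4],np.median(p,axis=0).round(4),cv2.minEnclosingCircle((p[:,:2]*1000).astype(np.float32)))
E
```

```text
t: 51.95
tcp_pos: [0.5774, -0.2753, 0.1872]
tool_rot: [-0.706, -0.025, 0.708, -0.023]
force: [-0.7, -0.1, 0.5]
finger_gap: -0.0
[ 0.57740523 -0.2753056   0.18724066] [-0.74943923 -0.06841586  0.53920907] -0.00034600672309472065
[348. 179.] 2437 [ 0.6212 -0.2802  0.074 ] ((620.4702758789062, -280.41424560546875), 17.2642822265625)
```

View pics/w39.png

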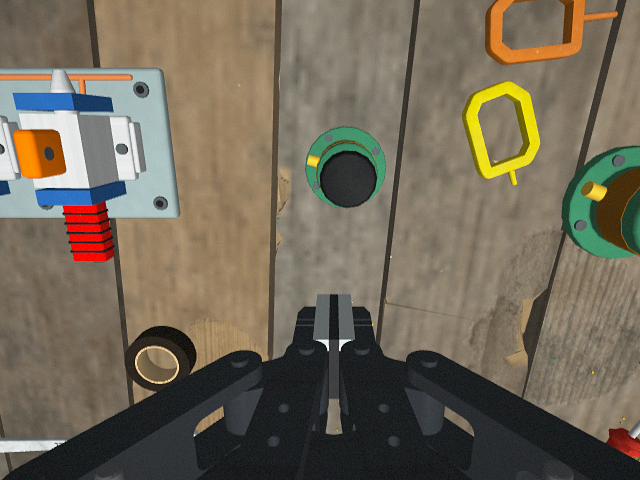

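```bash
python3 -m crank '[0,20,-3,-20,0, 0,43.4,-5,-50,0, 0,43.4,-5,-72,0, 0,43.4,-5,-72,0, 0,43.4,-5,-72,0]'
python3 - <<'E'
from h import *
st=manip.sense(); print(st['tcp_pos'],st['force'],st['finger_gap'])
s=snap('wrist','w40.png')
E
```

```text
t: 52.62
tcp_pos: [0.6219, -0.2811, 0.1177]
tool_rot: [0.707, 0.024, -0.707, 0.024]
force: [-0.4, 0.7, 0.9]
finger_gap: 0.0
[ 0.62186316 -0.28114465  0.11774392] [-0.43683645  0.68176124  0.89290827] 2.6605215779546344e-05
```

View pics/w40.png

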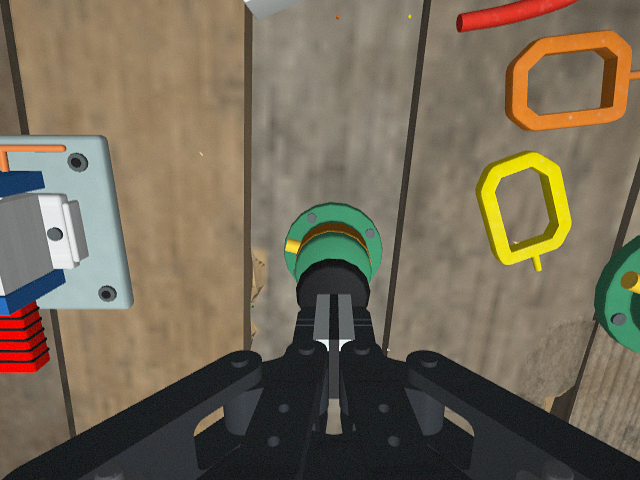

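```bash
python3 -m crank '[0,0,0,-10,0, 0,0,0,-18,0, 0,0,0,-24,0, 0,0,0,-24,0, 0,0,0,-24,0]'; python3 -m crank '[0,0,0,-4,0, 0,0,0,-8,0, 0,0,0,-8,0, 0,0,0,-8,0]'
```

```text
t: 53.3
tcp_pos: [0.6218, -0.282, 0.0936]
tool_rot: [0.707, 0.024, -0.707, 0.024]
force: [-1.1, 1.3, 5.5]
finger_gap: 0.004
t: 53.8
tcp_pos: [0.6219, -0.282, 0.0863]
tool_rot: [0.707, 0.024, -0.707, 0.024]
force: [-1.2, 0.1, 8.3]
finger_gap: -0.001
```

```bash
python3 -m crank '[0,0,0,-3,0, 0,0,0,-5,0, 0,0,0,-5,0, 0,0,0,-5,0]'
python3 - <<'E'
from h import *
st=manip.sense(); print(st['tcp_pos'],st['force'])
s=snap('side','s41.png');crop(s,'s41c.png',260,170,380,260,6)
E
```

```text
t: 54.3
tcp_pos: [0.6221, -0.2821, 0.0853]
tool_rot: [0.707, 0.024, -0.706, 0.025]
force: [-6.8, 3.8, 26.2]
finger_gap: 0.003
[ 0.62206631 -0.28209715  0.08533449] [-6.76295782  3.81456064 26.21644213]
```

View pics/s41c.png

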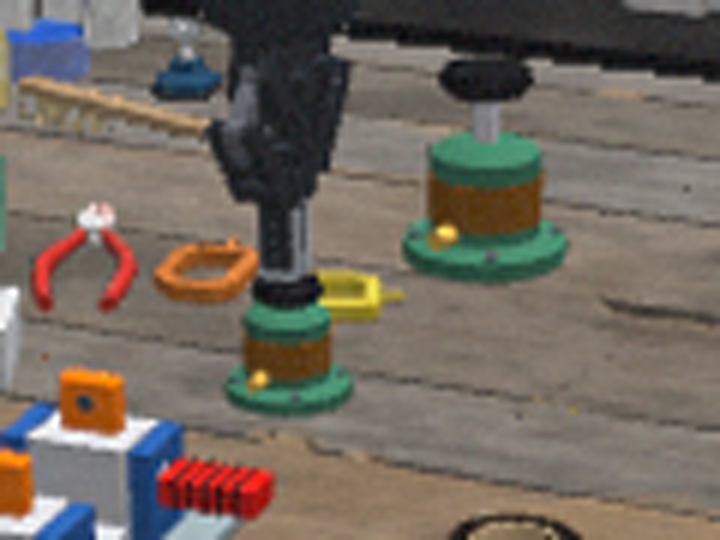

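```bash
python3 -m crank '[0,0,0,8,0, 0,0,0,20,0, 0,0,0,37,0, 0,0,0,37,0, 0,0,0,37,0, 0,0,0,37,0]'
python3 - <<'E'
from h import *
st=manip.sense(); print(st['tcp_pos'],st['force'])
s=snap('side','s42.png');crop(s,'s42c.png',260,170,380,260,6)
E
python3 -m crank '[0,0,0,-12,0, 0,0,0,-20,0, 0,0,0,-26,0, 0,0,0,-32,0, 0,0,0,-36,0, 0,0,0,-37,0, 0,0,0,-37,0, 0,0,0,-37,0]'
python3 - <<'E'
from h import *
st=manip.sense(); print(st['tcp_pos'],st['force'])
E
```

```text
t: 55.1
tcp_pos: [0.6212, -0.2816, 0.1159]
tool_rot: [-0.706, -0.024, 0.707, -0.024]
force: [0.7, -0.2, -0.7]
finger_gap: 0.001
[ 0.62119489 -0.28155055  0.11589431] [ 0.69353981 -0.19391006 -0.67642866]
t: 56.15
tcp_pos: [0.6218, -0.2819, 0.0853]
tool_rot: [0.707, 0.024, -0.706, 0.024]
force: [-6.4, 4.2, 27.3]
finger_gap: -0.003
[ 0.62183795 -0.28189266  0.08529366] [-6.44905154  4.15493026 27.33687557]
```

View pics/s42c.png

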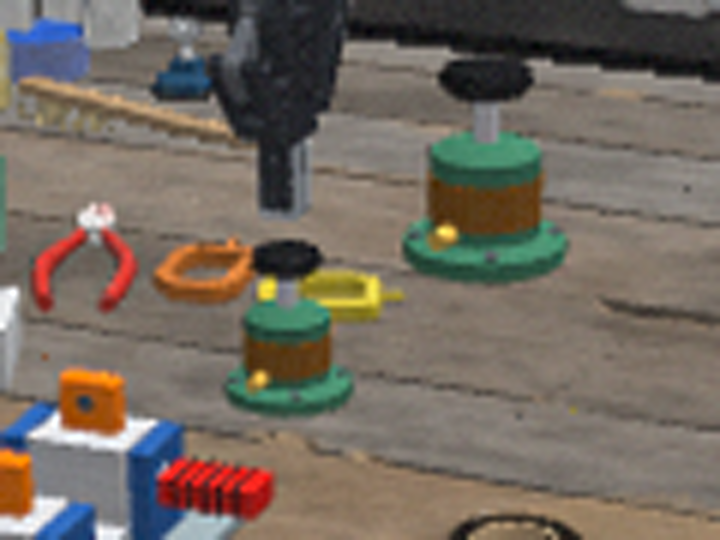

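Plunger came fully up between the strokes, and the second press reached the stop. Rising clear, then a last check of everything.

```bash
python3 -m crank '[0,0,0,8,0, 0,0,0,20,0, 0,0,0,40,0, 0,0,0,90,0, 0,-50,40,110,0, 0,-80,100,110,0, 0,-80,150,110,0, 0,-80,165,110,0, 0,-80,165,110,0, 0,-80,165,110,0]'
python3 - <<'E'
from h import *
st=manip.sense(); print(st['tcp_pos'],st['force'])
s=snap('wrist','w43.png');ears(s);pins(s,zlo=.02,zhi=.06);tabs(s)
s=snap('side','s43.png');crop(s,'s43c.png',200,170,360,290,5)
E
```

```text
t: 57.4
tcp_pos: [0.5427, -0.1183, 0.19]
tool_rot: [0.707, 0.023, -0.706, 0.024]
force: [-0.1, 0.3, 0.3]
finger_gap: -0.0
[ 0.5426615  -0.11829423  0.18998687] [-0.06711721  0.30850143  0.34581414]
ear [18. 61.] 743 z 0.0533 [641.8  82.8] [10.3 25.6] 3.7
ear [153.  61.] 1166 z 0.0534 [647.4  -0.7] [10.3 37. ] 3.7
ear [300.  61.] 1108 z 0.0535 [653.  -90.2] [ 9.8 35.4] 3.7
ear [ 29. 160.] 917 z 0.0534 [581.7  84.4] [10.  36.7] 3.7
ear [165. 161.] 916 z 0.0534 [587.9  -4.7] [ 9.5 36.9] 3.5
ear [303. 161.] 884 z 0.0534 [593.8 -94.3] [ 9.5 35.9] 3.7
pin px [ 54. 199.] 2685 ztop 0.0414 ctr [554.2  80.4] size [45.5 30. ] deg 3.8
pin px [180. 199.] 2342 ztop 0.0415 ctr [559.1  -6.7] size [43.5 24.2] deg 3.0
pin px [305. 200.] 2076 ztop 0.0415 ctr [565.  -96.4] size [43.4 24. ] deg 3.8
tab px [  7. 115.] 556 z 0.0677 ctr [612.4  80.4] size [27.3  4.2] long-axis deg 6.1
tab px [146. 112.] 1434 z 0.0776 ctr [617.1  -3.8] size [27.4 12.1] long-axis deg 4.0
tab px [300. 111.] 1064 z 0.078 ctr [623.4 -93.2] size [27.1 12.2] long-axis deg 3.4
```

View pics/w43.png

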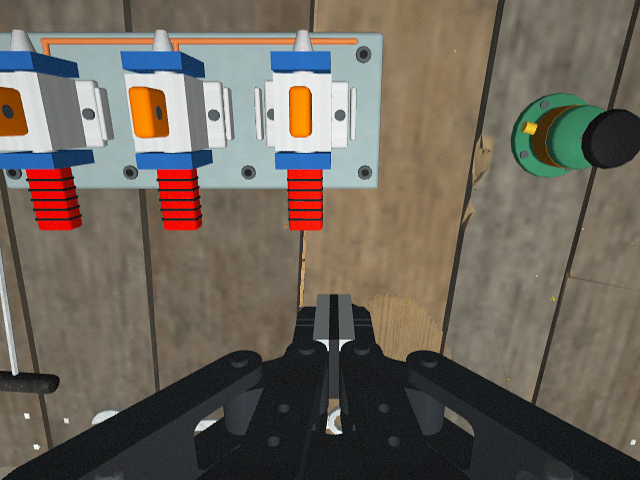

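View pics/s43c.png

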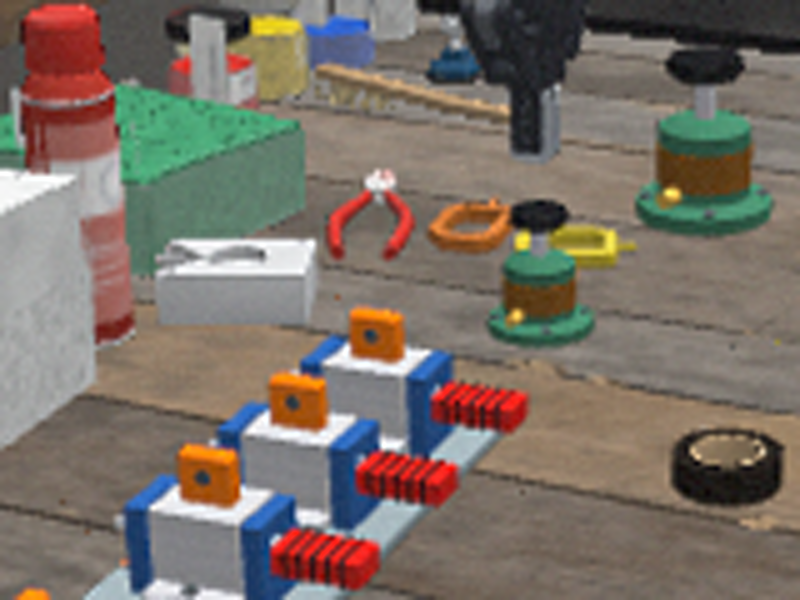

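```bash
python3 -c "
from station import workorder; print(workorder.sign_off())"
```

```text
the job is handed in; nothing more can be done
None
```

The job is done and handed in at about 57 s of the 208 s allowed. All three aluminium lugs are standing in their own forks, and all three red-handled pins are through near ear, lug and far ear. I left the pink lugs, the large oiler, the hex key and the tape alone.

**Lugs:** the last pictures show each lug upright and level. The tabs sit within about 2 mm of the fork centres, so the lug bores are slightly off-centre sideways. The pins went through them with little resistance all the same.

**Pins:** each was pushed until it met 5–6 N, which is where the handle reached the ear. In the last picture all three tips stick out of the far ears. At the last check pins 1 and 2 measured within about 0.5 mm of touching the ear, which is the limit of what the camera can resolve. Pin 0 could not be judged well from that angle, but a picture taken before the oiler strokes put it against its ear. I did not do a separate push test after letting go.

**Oiler:** I gave the small oiler two full strokes after all pins were in. Each press ended on a firm stop at 26–27 N, about 15 mm below where the plunger head stands when up. A side picture between the strokes shows the plunger fully up, and it was up again at the end.

No check failed, I saw no lug knocked aside, and the gripper was clear of everything when I signed off.

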